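# Change the suction nozzle on the quick coupling

## Robot

A 6-joint arm with a two-finger parallel gripper is mounted at the origin on a cart in front of the work surface, level with it; the furniture and walls round the work are solid. World frame = base frame: x ahead of the robot, y to its left, z up, the work surface at z = 0. Lengths are in m, angles in rad, forces in N, time in s.
With the tool pointing down it reaches from about 0.3 to 0.825 m from the base axis. Payload 5.4 kg.
Tool frame: the origin (TCP) lies at the very end of the fingers, on their centre line; the grasp point (between the pads) lies 19 mm behind it; z points along the fingers, x is the direction in which the jaws open and shut, and the axes are right-handed (so a half turn about z gives the same grasp; the last joint's range is limited). The gripper opens to 92 mm and grips with 3 to 60 N. Pads are 20 mm wide; open, the fingers measure 128 mm over their backs; the gripper's body (75 mm by 189 mm) begins 69 mm behind the grasp point.
Start: joints at [-0.21, 0.158, 1.597, -0, 1.386, -0.21], TCP at [0.575, -0, 0.189] pointing down, gripper open.
Joint ranges: [-2.91, 2.91], [-0.94, 2.29], [0.18, 2.7], [-1.29, 4.43], [0.17, 2.64], [-3, 3]. Speed limits (rad/s): [2.57, 2.57, 3.14, 3.14, 3.14, 3.14].

## Interface

Orientations are given as a 3x3 rotation matrix whose columns are the frame's x, y, z axes.
In Python, from bench import arm gives the robot as it stands.
- The arm moves only by the tool apply_moves, never from a script. Its argument "increments" is a list of rows, each a list of 3 entries, a list of its own where there are three numbers: the shift along the tool's x, y, z in m, then the turn, a rotation vector about the tool's x, y, z in rad, then the finger opening in m, from 0 to 0.0919. In form: [[[dx, dy, dz], [ax, ay, az], fingers], ...]. A call has 1 to 8 rows; each row is the pose to reach, as a shift and turn from the pose commanded when the call began, along the tool's axes at that moment; what a row does not reach only later rows make up. A row lasts 1/10 s, in which the tool goes at most 50 mm and 8.59 degrees, less where a joint would pass 70% of its speed; a pose out of reach is approached as far as the arm can. A call with a gripper value outside its range is refused whole. The fingers move at their own pace and stop on an object; the grip force is fixed at half the most. Time passes only in rows, so rows that repeat a pose let the fingers close. It gives the time, the measured TCP pose, the force and the opening at its end, in the units of the state.
- arm.get_obs(): the state, without advancing time (a new reading comes with each control period).
- arm.grab_frame(name): name is "scene" or "side" or "wrist"; returns (picture, depth): 480x640x3 uint8, red, green, blue; 480x640 float32, m along the optical axis (not along the pixel's ray), 0 where there is no reading.
- arm.get_calibration(name): a dict with "K" (3x3 intrinsics, pixels), "k1" (the pictures are not rectified: a ray, as slopes to the right and down, at radius r is drawn at 1 + k1 r^2 times it, then the intrinsics apply), "cam_to_world" (4x4, takes a point from camera to world coordinates); the wrist camera has in their place "hand_eye" (4x4, takes a point from camera to tool coordinates, whose origin is the TCP and whose axes are the tool frame's). Camera axes: x right, y up, looking along -z (the intrinsics and any distortion apply to the point x, -y, -z); pixel columns grow to the right and rows downward; lengths in m; the calibration is good to about 2 mm. A picture is of the moment at which its call begins: read the wrist's pose just before it. get_calibration takes no time and is no camera call.
- arm.hand_in(): hands the job in, once; it reports no verdict.
The state is a dict: "t": time; "q": joint angles; "qvel": joint speeds; "effort": joint torques, N m; "tool_pos": TCP position; "ee_rot": TCP orientation; "wrist_force": force on the tool from outside, world axes, zero at the start; "torque": the same for the moment, N m; "gripper_width": finger opening in m.
Only numpy, scipy, OpenCV 4.12 (cv2) and the standard library are available. Lean on these libraries where they do the work, as an engineer would, in place of code of your own. Each camera call takes 0.05 s, during which the arm holds its last target.

## Task

I am done trimming and need the slim round nozzle on the bench suction. Squeeze the release button on the outlet and, keeping it pressed, pull the flat slot nozzle straight up off it and stand it on the empty post of the nozzle stand; then fit the slim round nozzle on the outlet and press it straight down, feeling for the click, until it is fully home and the catch has snapped back (the outlet's head is sprung and gives under the push). Do not tug against the catch or force anything, and leave the bell nozzle and the work lying about where they are.

Things in the scene. Friction and masses are not known exactly. Their poses are not given: they have to be found in the camera images.
- suction_outlet: Bench suction outlet, fixed: round flange 84 mm across with rubber bellows; on it, sprung, a pale coupling head 33 (x) x 44 (y) x 36 mm high, release button on its -x face. Origin: centre of underside, z up. Pushed down, the head gives up to 12 mm (from 2 N on, 1.5 N per mm) and springs back. Loads over 35 N between nozzle and outlet (tugging on the catch, forcing in) damage it.
- outlet_seat (a point): Centre of the coupling head's flat top, on the axis of its mouth, 70 mm above the worktop when unloaded; moves with the head; axes are the outlet's. A nozzle fully home has its origin here. The mouth is 26.8 (x) x 35.2 (y) mm, for spigots 26 x 34 mm: a nozzle fits with its x along the outlet's x, either way round.
- release_latch (a joint): Travel of the sprung button and catch, one piece (m): 0 = out, engaged; 0.0055 = in (to the outlet's +x), at its stop. Nozzle free from 0.0025; about 0.004 = flush with the seated nozzle's -x side. Spring 4.5 N at 0, plus 1 N per mm. A nozzle pushed in (10 to 16 N) shoves the catch aside 2 mm; it snaps back to 0 in the last 0.7 mm. A sprung seal lifts the nozzle 0.7 mm against the catch.
- release_button (a point): Centre of the button's outer face, a ribbed steel pad 16 mm wide and high on the head's -x side, 4 to 20 mm below the head's top; at rest 4.5 mm further out than the nozzle's grip block above. One finger on button and nozzle together, the other on the nozzle's +x side: squeeze along the outlet's x, pull up. The head's +x side is 2.4 mm inside the nozzle's, free of the finger.
- nozzle_stand: Nozzle stand, fixed: plate 72 (x) x 206 (y) mm, top 12 mm above the worktop, with three upright blade posts 8 (x) x 18 (y) mm, 24 mm tall, tapered on top, at y = -65, 0, +65 mm. Origin: centre of underside. The post at y = -65 is empty at the start; the slim round and the bell nozzle stand on the others, either way.
- empty_post (a point): On the axis of the empty post, 42 mm above the worktop: where the origin of a nozzle standing on that post lies (play 3 mm in x, 4 mm in y). Axes are the stand's; a nozzle goes on with its x along the stand's x, either way round.
- slot_nozzle: Flat slot nozzle, grey plastic, 70 g, clipped on the outlet. Origin: centre of the underside of its grip block (38 (x) x 44 (y) x 30 mm, z 0 to 30), which lands on the coupling; z up. Above it a flat mouth 14 (x) x 60 (y) mm, up to z = 72. Below it a hollow spigot 26 x 34 mm down to z = -30, last 7.5 mm tapered by 3 mm a side, catch groove at z -8 to -20 on both x sides, bore 14 (x) x 26 (y) mm for the posts.
- beak_nozzle: Slim round nozzle, on the stand: same grip block, spigot, origin and weight as the slot nozzle, but its mouth is a slim round tube 18 to 23 mm across, up to z = 78 mm.
- bell_nozzle: Bell nozzle, on the stand: same grip block, spigot and origin, but its mouth is a round bell 61 mm across, up to z = 68 mm. It stays where it is.
- denture: Loose pink denture, 46 x 58 x 18 mm. Origin: centre of its underside. Leave it alone.
- plaster_cast: Loose plaster cast of a jaw, 50 x 62 x 31 mm. Origin: centre of its underside. Leave it alone.
- powder_pot: Loose round powder pot with cream lid, 71 mm across, 74 mm high. Origin: centre of its underside. Leave it alone.
- felt_wheel: Loose felt polishing wheel lying flat, 50 mm across, 15 mm high. Origin: centre of its underside. Leave it alone.
There are look-alikes about, which are no part of the job. What is shaped like the slot_nozzle but pink is not meant.

How it is judged:
By the outcome, as a careful person would: the job done as asked, in the order asked, and still so for the second after the job is handed in, with the robot touching nothing.
It also fails if it takes over 64 s, if anything falls off the work surface, if the arm or the gripper's body presses on something with over 40 N, if the wrist force passes 120 N, or if a joint passes its speed limit or range.

## Working session

There is one attempt and no reset: what is moved stays moved. The work goes in short steps, Python scripts to look and compute and a tool call to move; the robot and the scene stay as the last step left them, time stands still between calls to the robot, and variables do not carry over. Pictures are saved under pics/ and viewed, and the job is handed in when it is done.

Besides the shell and the picture viewer there is one more tool, called after "Call:" as name(argument=value, ...) on one line, values as JSON. apply_moves: Moves the arm, as the interface text tells. Its arguments: {"type":"object","properties":{"increments":{"type":"array"}},"required":["increments"]}

```bash
ls; mkdir -p pics; cat > h.py <<'E'
import numpy as np, cv2
from bench import arm
def grab(name,fn):
    o=arm.get_obs(); im,d=arm.grab_frame(name); c=arm.get_calibration(name)
    if 'hand_eye' in c:
        T=np.eye(4);T[:3,:3]=o['ee_rot'];T[:3,3]=o['tool_pos'];M=T@np.array(c['hand_eye'])
    else: M=np.array(c['cam_to_world'])
    cv2.imwrite('pics/'+fn+'.png',im[:,:,::-1]); np.savez('pics/'+fn+'.npz',im=im,d=d,M=M,K=c['K'],k1=c['k1'])
    return im,d
def load(fn):
    return np.load('pics/'+fn+'.npz')
def slopes(z,uv):
    uv=np.asarray(uv,float).reshape(-1,1,2)
    return cv2.undistortPoints(uv,z['K'],np.array([float(z['k1']),0,0,0])).reshape(-1,2)
def rays(z,uv):
    s=slopes(z,uv); dc=np.c_[s[:,0],-s[:,1],-np.ones(len(s))]
    return z['M'][:3,3], dc@z['M'][:3,:3].T
def onplane(z,uv,h):
    o,d=rays(z,uv); return o+d*((h-o[2])/d[:,2])[:,None]
def cloud(z):
    v,u=np.mgrid[0:480,0:640]; uv=np.c_[u.ravel(),v.ravel()]
    o,d=rays(z,uv); P=o+d*z['d'].ravel()[:,None]; P[z['d'].ravel()==0]=np.nan
    return P.reshape(480,640,3)
def proj(z,P):
    P=np.atleast_2d(P); c=(P-z['M'][:3,3])@z['M'][:3,:3]
    s=np.c_[c[:,0]/-c[:,2],-c[:,1]/-c[:,2]]; s=s*(1+float(z['k1'])*(s**2).sum(1))[:,None]
    K=z['K']; return np.c_[K[0,0]*s[:,0]+K[0,2],K[1,1]*s[:,1]+K[1,2]]
E
python3 - <<'E'
from h import *
for n in ['scene','side','wrist']: grab(n,n+'0')
o=arm.get_obs();print(o)
for n in ['scene','side']:print(load(n+'0')['M'])
E
```

```text
pics
{'t': 0.15, 'q': array([-2.10081158e-01,  1.58921194e-01,  1.59791457e+00, -3.28856254e-05,
        1.38622218e+00, -2.10085433e-01]), 'qvel': array([-4.80649032e-04, -2.21556635e-03, -3.13524869e-03,  7.37369523e-05,
        7.40733647e-04,  5.45641733e-04]), 'effort': array([ 3.99315013e-04, -3.85916662e+01, -3.22434962e+01,  7.02334754e-02,
        3.51220253e-02, -9.48688057e-05]), 'tool_pos': array([5.74478913e-01, 8.93043136e-05, 1.88149860e-01]), 'ee_rot': array([[ 9.99998963e-01,  1.01363163e-05, -1.43981957e-03],
       [ 1.05307727e-05, -9.99999962e-01,  2.73955060e-04],
       [-1.43981674e-03, -2.73969938e-04, -9.99998926e-01]]), 'wrist_force': array([-0.2221809 ,  0.50843495,  0.17319214]), 'torque': array([-0.0036972 , -0.02740455,  0.04836934]), 'gripper_width': 0.09182508767013772}
[[ 0.6934557   0.2987265  -0.65565362 -0.20972897]
 [-0.72004655  0.31958715 -0.61595212 -0.53322337]
 [ 0.02553725  0.89923664  0.43671652  0.51877215]
 [ 0.          0.          0.          1.        ]]
[[-0.99959376  0.02563516  0.01245632  0.43680651]
 [ 0.00214868 -0.36802044  0.92981522  1.08923325]
 [ 0.02842014  0.92946425  0.36781586  0.48561263]
 [ 0.          0.          0.          1.        ]]
```

View pics/scene0.png

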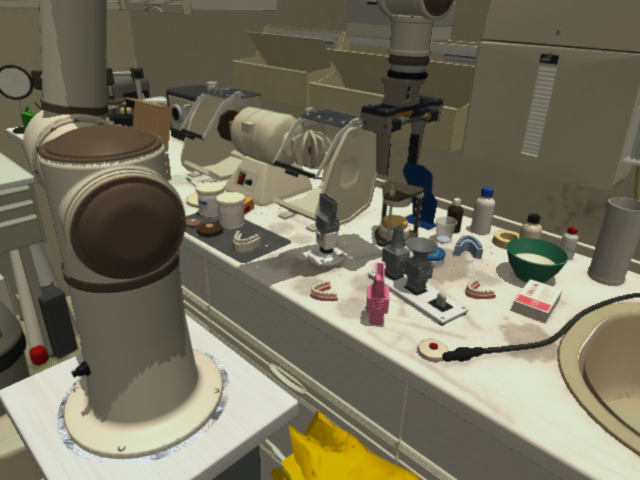

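View pics/side0.png

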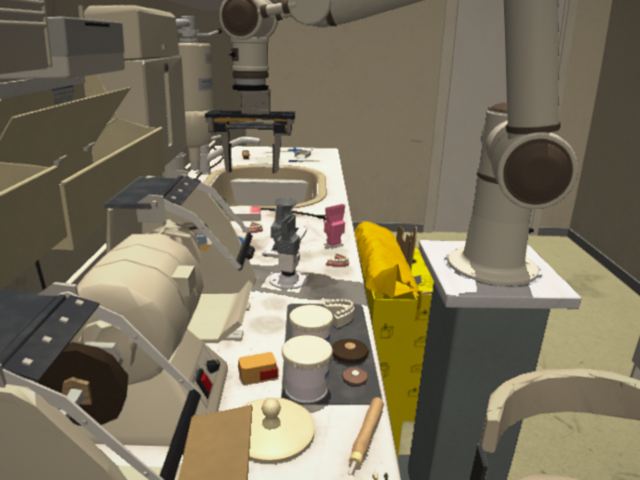

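View pics/wrist0.png

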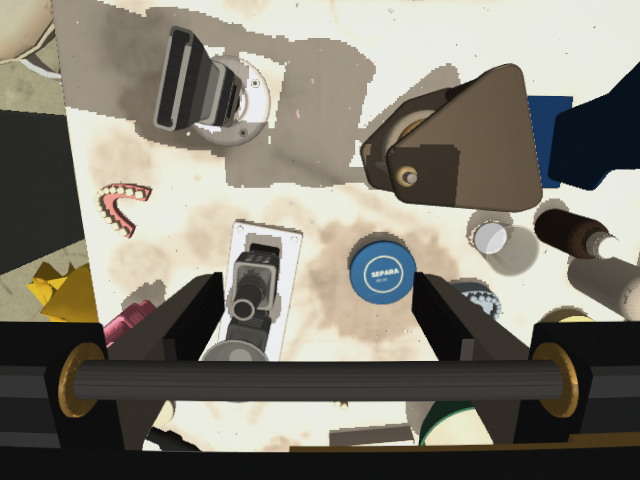

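The scene view shows the outlet with the slot nozzle near (325,235), the stand with slim, bell and empty post at (397,255), (420,265) and (443,300), and the pink look-alike at (377,295). The wrist view shows the outlet at (220,95), with the slim nozzle at (255,290). Next I'll measure with depth.

```bash
python3 - <<'E'
from h import *
for n in ['wrist0','scene0']:
    z=load(n);P=cloud(z)
    for uv in ([(180,80),(240,100),(245,120),(245,310),(235,365),(255,262),(240,235),(290,240),(125,320),(300,400),(150,120)] if n=='wrist0' else [(325,205),(326,240),(320,258),(393,235),(397,262),(420,250),(420,270),(443,300),(455,312),(377,290),(430,350)]):
        print(n,uv,P[uv[1],uv[0]].round(4),z['im'][uv[1],uv[0]])
    print(z['M'][:3,3])
# top-down map from both
S=1000; x0,y0=0.3,-0.3
for n in ['wrist0','scene0','side0']:
    z=load(n);P=cloud(z).reshape(-1,3);I=z['im'].reshape(-1,3)
    m=np.isfinite(P[:,0])&(P[:,2]>-.02)&(P[:,2]<.16)
    P=P[m];I=I[m];o=np.argsort(P[:,2]);P=P[o];I=I[o]
    out=np.zeros((600,500,3),np.uint8)
    u=((P[:,0]-x0)*S).astype(int);v=599-((P[:,1]-y0)*S).astype(int)
    k=(u>=0)&(u<500)&(v>=0)&(v<600)
    out[v[k],u[k]]=I[k][:,::-1]
    cv2.imwrite('pics/top_'+n+'.png',out)
a=[cv2.imread('pics/top_'+n+'.png') for n in ['wrist0','scene0']]
cv2.imwrite('pics/top.png',cv2.resize(np.hstack(a),(800,480),interpolation=cv2.INTER_AREA))
E
```

```text
wrist0 (180, 80) [0.4821 0.1111 0.1191] [154 150 140]
wrist0 (240, 100) [0.5007 0.1085 0.0146] [174 165 154]
wrist0 (245, 120) [0.5036 0.0908 0.0091] [203 201 199]
wrist0 (245, 310) [ 0.5146 -0.0607  0.105 ] [45 44 41]
wrist0 (235, 365) [0.5567 0.0274 0.3157] [38 37 35]
wrist0 (255, 262) [ 0.5181 -0.0317  0.0694] [53 52 48]
wrist0 (240, 235) [ 0.4937 -0.0219  0.0114] [236 237 240]
wrist0 (290, 240) [ 0.5447 -0.0273  0.0109] [229 230 231]
wrist0 (125, 320) [ 0.3897 -0.093   0.0609] [160  83  95]
wrist0 (300, 400) [0.5701 0.0211 0.3184] [55 53 51]
wrist0 (150, 120) [4.08e-01 9.19e-02 2.00e-04] [120 109  93]
[0.57387327 0.07214663 0.38364654]
scene0 (325, 205) [0.4769 0.1079 0.1276] [43 44 41]
scene0 (326, 240) [0.4685 0.0941 0.0532] [127 120 108]
scene0 (320, 258) [0.4578 0.1002 0.0109] [218 214 199]
scene0 (393, 235) [ 0.5051 -0.0503  0.1047] [50 50 46]
scene0 (397, 262) [ 0.4979 -0.0708  0.0552] [56 57 54]
scene0 (420, 250) [ 0.5135 -0.1093  0.0912] [112 113 105]
scene0 (420, 270) [ 0.483  -0.1325  0.0693] [59 60 56]
scene0 (443, 300) [ 0.4869 -0.1857  0.0266] [81 80 73]
scene0 (455, 312) [ 0.4881 -0.2122  0.0128] [221 225 214]
scene0 (377, 290) [ 0.3557 -0.1302  0.0809] [106  53  64]
scene0 (430, 350) [ 0.3647 -0.2382  0.0125] [218 202 164]
[-0.20972897 -0.53322337  0.51877215]
```

View pics/top.png

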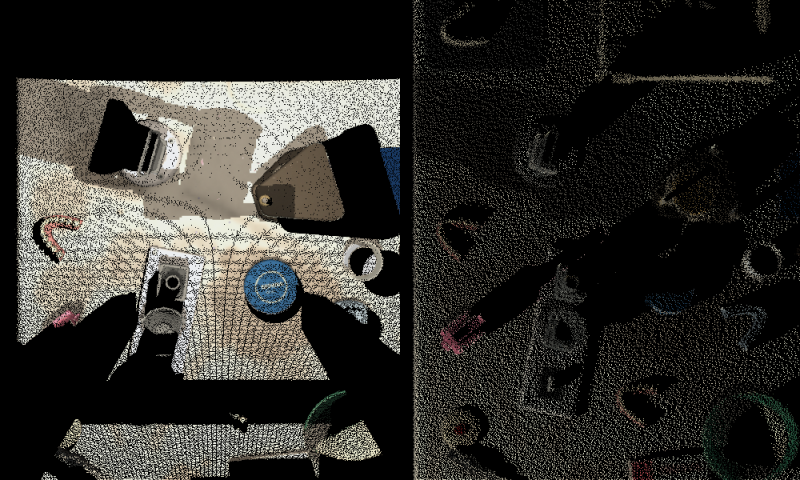

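```bash
python3 - <<'E'
from h import *
z=load('wrist0');print(z['M'].round(3),z['K'],z['k1'])
print(onplane(z,[(320,240)],0.0))
P=cloud(z)
for (a,b,c,d) in [(140,20,260,150)]:
    Q=P[b:d,a:c].reshape(-1,3)
    h,e=np.histogram(Q[:,2][np.isfinite(Q[:,2])],bins=np.arange(-.01,.17,.005));print(list(zip(e.round(3),h)))
    T=Q[(Q[:,2]>.135)&(Q[:,2]<.155)]
    print(cv2.minAreaRect((T[:,:2]*1000).astype(np.float32)),T.mean(0))
    T=Q[(Q[:,2]>.093)&(Q[:,2]<.105)]
    print(cv2.minAreaRect((T[:,:2]*1000).astype(np.float32)),T.mean(0))
for n,box in [('wrist0',(200,200,310,360))]:
    Q=P[box[1]:box[3],box[0]:box[2]].reshape(-1,3)
    T=Q[(Q[:,2]>.007)&(Q[:,2]<.016)];print(len(T),cv2.minAreaRect((T[:,:2]*1000).astype(np.float32)),T.mean(0))
z=load('scene0');P=cloud(z);Q=P[260:330,360:480].reshape(-1,3)
T=Q[(Q[:,2]>.008)&(Q[:,2]<.016)];print(len(T),cv2.minAreaRect((T[:,:2]*1000).astype(np.float32)),T.mean(0))
# heights of surroundings
z=load('wrist0');P=cloud(z)
for uv in [(470,100),(410,130),(400,175),(383,270),(435,150)]: print(uv,P[uv[1],uv[0]].round(3))
E
```

```text
[[ 1.    -0.001  0.002  0.574]
 [ 0.001  0.967  0.253  0.072]
 [-0.002 -0.253  0.967  0.384]
 [ 0.     0.     0.     1.   ]] [[376.57998107   0.         317.89075639]
 [  0.         376.57998107 238.27227625]
 [  0.           0.           1.        ]] -0.03780548402778051
[[ 0.57544974 -0.03012258  0.        ]]
[(np.float64(-0.01), np.int64(0)), (np.float64(-0.005), np.int64(3722)), (np.float64(0.0), np.int64(2996)), (np.float64(0.005), np.int64(2035)), (np.float64(0.01), np.int64(402)), (np.float64(0.015), np.int64(151)), (np.float64(0.02), np.int64(13)), (np.float64(0.025), np.int64(3)), (np.float64(0.03), np.int64(28)), (np.float64(0.035), np.int64(60)), (np.float64(0.04), np.int64(67)), (np.float64(0.045), np.int64(69)), (np.float64(0.05), np.int64(73)), (np.float64(0.055), np.int64(78)), (np.float64(0.06), np.int64(26)), (np.float64(0.065), np.int64(0)), (np.float64(0.07), np.int64(68)), (np.float64(0.075), np.int64(83)), (np.float64(0.08), np.int64(99)), (np.float64(0.085), np.int64(97)), (np.float64(0.09), np.int64(109)), (np.float64(0.095), np.int64(155)), (np.float64(0.1), n
[... 458 characters left out ...]
.16688537597656), (60.24070739746094, 15.543968200683594), 73.74034881591797) [0.48633677 0.10883007 0.14063746]
((497.9988098144531, 103.99701690673828), (45.24960708618164, 14.372481346130371), 70.23466491699219) [0.50006226 0.10366886 0.10098303]
4206 ((508.76849365234375, -87.65538024902344), (150.24464416503906, 72.45738220214844), 79.04891204833984) [ 0.51778831 -0.06712216  0.01158424]
1750 ((519.5101928710938, -122.30558776855469), (224.33924865722656, 239.79173278808594), 46.06745529174805) [ 0.4913281  -0.14549838  0.01220486]
(470, 100) [0.673 0.098 0.126]
(410, 130) [0.652 0.081 0.049]
(400, 175) [0.627 0.05  0.138]
(383, 270) [ 0.639 -0.055  0.025]
(435, 150) [0.652 0.066 0.125]
```

Call:
apply_moves(increments=[[[-0.05, -0.04, -0.02], [0, 0, 0.145], 0.0919], [[-0.09, -0.07, -0.02], [0, 0, 0.29], 0.0919], [[-0.11, -0.08, -0.02], [0, 0, 0.29], 0.0919], [[-0.11, -0.08, -0.02], [0, 0, 0.29], 0.0919], [[-0.11, -0.08, -0.02], [0, 0, 0.29], 0.0919], [[-0.11, -0.08, -0.02], [0, 0, 0.29], 0.0919]])

```text
t: 0.75
tool_pos: [0.4657, 0.0795, 0.2089]
ee_rot: [[0.958, -0.286, 0.0], [-0.286, -0.958, -0.0], [0.0, 0.0, -1.0]]
wrist_force: [0.1, -0.0, -0.4]
gripper_width: 0.0919
```

```bash
python3 - <<'E'
from h import *
grab('wrist','w1');print(arm.get_obs()['tool_pos'],arm.get_obs()['t'])
im=load('scene0')['im'];cv2.imwrite('pics/c.png',cv2.resize(im[180:280,280:380,::-1],(600,600),interpolation=cv2.INTER_CUBIC))
E
```

```text
[0.46577901 0.07932666 0.20884877] 0.8
```

View pics/w1.png

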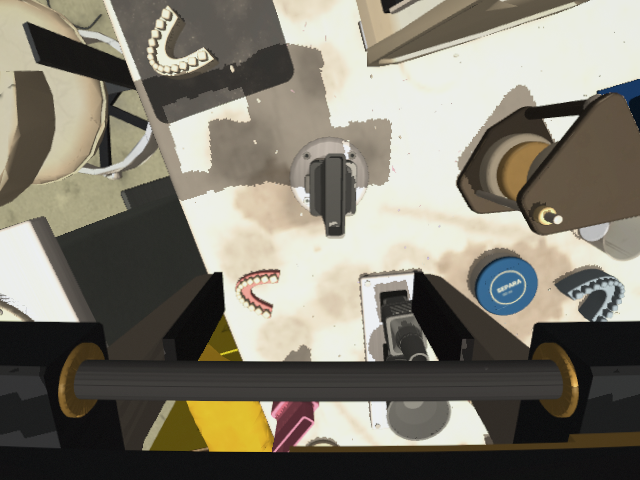

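View pics/c.png

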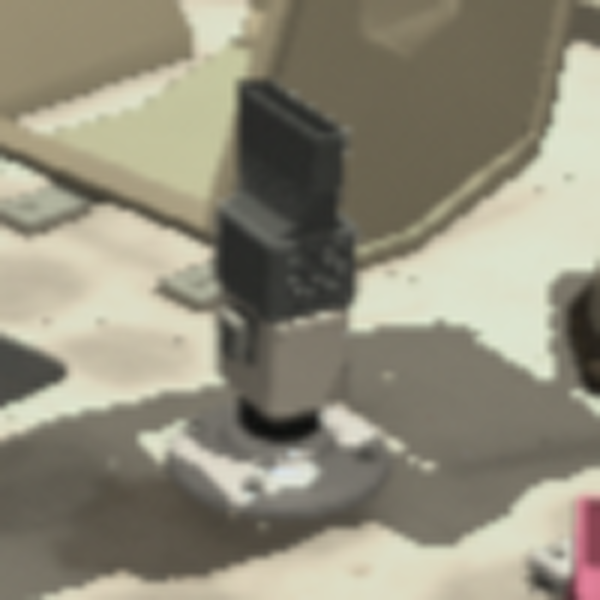

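In w1 the slot nozzle is at about (330,190). In the scene crop the button is on the robot-facing (-x) side. Next I'll measure its centre and yaw, and the stand.

```bash
python3 - <<'E'
from h import *
z=load('w1');P=cloud(z)
Q=P[120:250,280:385].reshape(-1,3)
for lo,hi in [(.137,.150),(.094,.103),(.004,.012)]:
    T=Q[(Q[:,2]>lo)&(Q[:,2]<hi)];print(len(T),T.mean(0).round(4),cv2.minAreaRect((T[:,:2]*1000).astype(np.float32)))
    c=(T[:,:2]).mean(0)
    for yaw in (-15,-16,-17,-18):
        a=np.deg2rad(yaw);ex=np.array([np.cos(a),np.sin(a)]);ey=np.array([-ex[1],ex[0]])
        x=T[:,:2]@ex;y=T[:,:2]@ey
        mx=(np.percentile(x,1)+np.percentile(x,99))/2;my=(np.percentile(y,1)+np.percentile(y,99))/2
        print(yaw,np.ptp(x).round(4),np.ptp(y).round(4),(mx*ex+my*ey).round(4))
# flange circle: colour edge
im=cv2.resize(z['im'][120:250,260:400],None,fx=5,fy=5,interpolation=cv2.INTER_CUBIC)
cv2.imwrite('pics/c2.png',im[:,:,::-1])
E
```

```text
660 [0.4857 0.1083 0.1423] ((485.5705871582031, 108.12312316894531), (60.00661849975586, 13.886260032653809), 73.6396484375)
-15 0.015 0.0601 [0.4855 0.1082]
-16 0.0141 0.06 [0.4856 0.1082]
-17 0.0143 0.0601 [0.4855 0.1082]
-18 0.0153 0.0602 [0.4855 0.1082]
797 [0.4851 0.1094 0.1012] ((485.421875, 108.50257873535156), (43.68778610229492, 37.76524353027344), 73.18463134765625)
-15 0.0388 0.0444 [0.4851 0.1087]
-16 0.0382 0.0439 [0.4852 0.1086]
-17 0.0378 0.0438 [0.4854 0.1086]
-18 0.0384 0.0443 [0.4854 0.1086]
2148 [0.4853 0.1212 0.0079] ((485.7699890136719, 113.03758239746094), (73.71121215820312, 82.96359252929688), 79.33527374267578)
-15 0.0833 0.0754 [0.4861 0.114 ]
-16 0.0833 0.0758 [0.4864 0.1139]
-17 0.0833 0.0762 [0.4866 0.1137]
-18 0.0833 0.0766 [0.4867 0.1134]
```

View pics/c2.png

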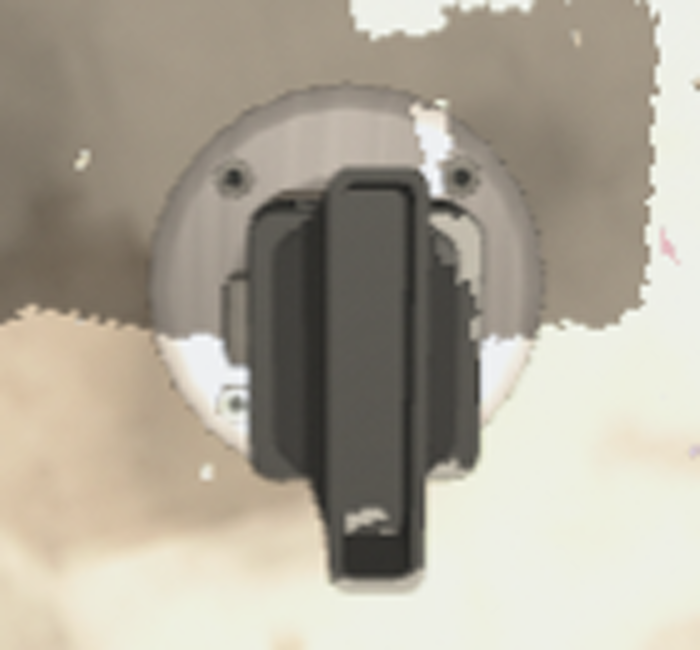

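Call:
apply_moves(increments=[[[0.0105, -0.0335, 0], [0, 0, 0], 0.0919], [[0.0105, -0.0335, 0.04], [0, 0, 0], 0.0919], [[0.0105, -0.0335, 0.08], [0, 0, 0], 0.0919], [[0.0105, -0.0335, 0.12], [0, 0, 0], 0.0919], [[0.0105, -0.0335, 0.135], [0, 0, 0], 0.07], [[0.0105, -0.0335, 0.135], [0, 0, 0], 0.07], [[0.0105, -0.0335, 0.135], [0, 0, 0], 0.07]])

```text
t: 1.5
tool_pos: [0.4856, 0.1086, 0.0743]
ee_rot: [[0.958, -0.287, 0.0], [-0.287, -0.958, 0.0], [0.0, -0.0, -1.0]]
wrist_force: [0.4, -0.1, 0.4]
gripper_width: 0.0709
```

```bash
python3 - <<'E'
from h import *
for n in ['scene','side','wrist']: grab(n,n+'2')
o=arm.get_obs();print(o['tool_pos'],o['ee_rot'],o['gripper_width'],o['wrist_force'])
a=load('scene2')['im'][170:290,270:390];b=load('side2')['im'][170:300,220:350]
cv2.imwrite('pics/c3.png',np.hstack([cv2.resize(a,(400,400)),cv2.resize(b,(400,400))])[:,:,::-1])
E
```

```text
[0.48634384 0.10885121 0.07559933] [[ 9.58136289e-01 -2.86293932e-01  3.26135964e-03]
 [-2.86295248e-01 -9.58141444e-01 -6.60393956e-05]
 [ 3.14375052e-03 -8.70437026e-04 -9.99994680e-01]] 0.06978962557567309 [-1.34308206 -0.03025784 -0.28069116]
```

View pics/c3.png

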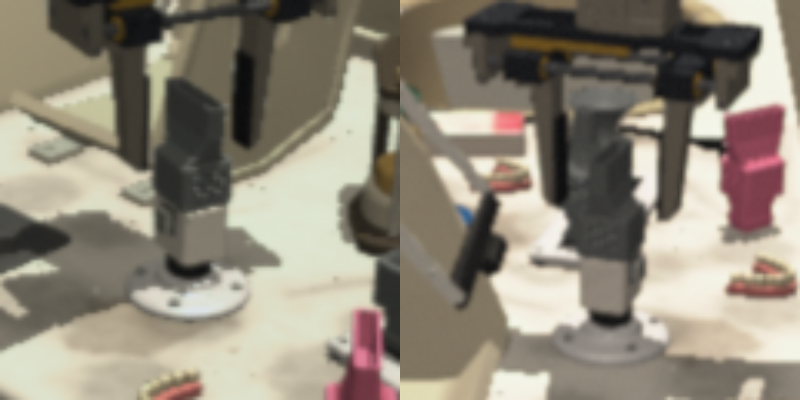

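View pics/wrist2.png

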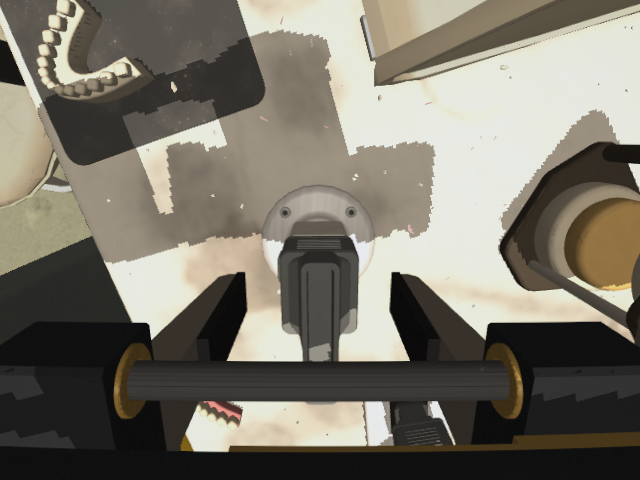

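Call:
apply_moves(increments=[[[0, 0, 0.008], [0, 0, 0], 0.07], [[0, 0, 0.016], [0, 0, 0], 0.06], [[0, 0, 0.016], [0, 0, 0], 0.052], [[0, 0, 0.016], [0, 0, 0], 0.052], [[0, 0, 0.016], [0, 0, 0], 0.052]])

```text
t: 2.15
tool_pos: [0.4848, 0.1091, 0.058]
ee_rot: [[0.958, -0.286, 0.0], [-0.286, -0.958, -0.0], [0.0, -0.0, -1.0]]
wrist_force: [-0.3, 0.2, 0.1]
gripper_width: 0.052
```

Call:
apply_moves(increments=[[[0, 0, 0], [0, 0, 0], 0.045], [[0, 0, 0], [0, 0, 0], 0.045], [[0, 0, 0], [0, 0, 0], 0.045]])

```text
t: 2.45
tool_pos: [0.4848, 0.1091, 0.0581]
ee_rot: [[0.958, -0.286, 0.0], [-0.286, -0.958, -0.0], [0.0, -0.0, -1.0]]
wrist_force: [0.4, 0.8, 0.4]
gripper_width: 0.0449
```

Call:
apply_moves(increments=[[[0, 0, 0], [0, 0, 0], 0.043], [[0, 0, 0], [0, 0, 0], 0.043], [[0, 0, 0], [0, 0, 0], 0.043]])

```text
t: 2.75
tool_pos: [0.4846, 0.1091, 0.0579]
ee_rot: [[0.958, -0.286, -0.0], [-0.286, -0.958, 0.0], [-0.0, -0.0, -1.0]]
wrist_force: [0.4, 0.2, -0.2]
gripper_width: 0.043
```

Call:
apply_moves(increments=[[[0, 0, 0], [0, 0, 0], 0.041], [[0, 0, 0], [0, 0, 0], 0.041], [[0, 0, 0], [0, 0, 0], 0.041]])

```text
t: 3.05
tool_pos: [0.485, 0.109, 0.058]
ee_rot: [[0.958, -0.286, 0.001], [-0.286, -0.958, -0.0], [0.001, -0.0, -1.0]]
wrist_force: [1.9, -0.7, -1.6]
gripper_width: 0.0409
```

Call:
apply_moves(increments=[[[0, 0, 0], [0, 0, 0], 0.0395], [[0, 0, 0], [0, 0, 0], 0.0395], [[0, 0, 0], [0, 0, 0], 0.0395]])

```text
t: 3.35
tool_pos: [0.4852, 0.1089, 0.0581]
ee_rot: [[0.958, -0.286, 0.001], [-0.286, -0.958, -0.0], [0.001, -0.0, -1.0]]
wrist_force: [4.3, -1.4, -1.5]
gripper_width: 0.0396
```

```bash
python3 - <<'E'
from h import *
for n in ['scene','wrist']: grab(n,n+'3')
o=arm.get_obs();print(o['tool_pos'],o['gripper_width'],o['wrist_force'],o['torque'])
a=load('scene3')['im'][180:260,290:370];b=load('wrist3')['im'][200:380,200:440]
cv2.imwrite('pics/c4.png',np.hstack([cv2.resize(a,(400,400)),cv2.resize(b,(400,300),interpolation=cv2.INTER_CUBIC) if 0 else cv2.copyMakeBorder(cv2.resize(b,(400,300)),0,100,0,0,0)])[:,:,::-1])
E
```

```text
[0.48518148 0.10893019 0.05811439] 0.039487824760259076 [ 3.19517635 -1.72697331 -0.95465873] [-0.26929472 -0.65188128  0.01140961]
```

View pics/c4.png

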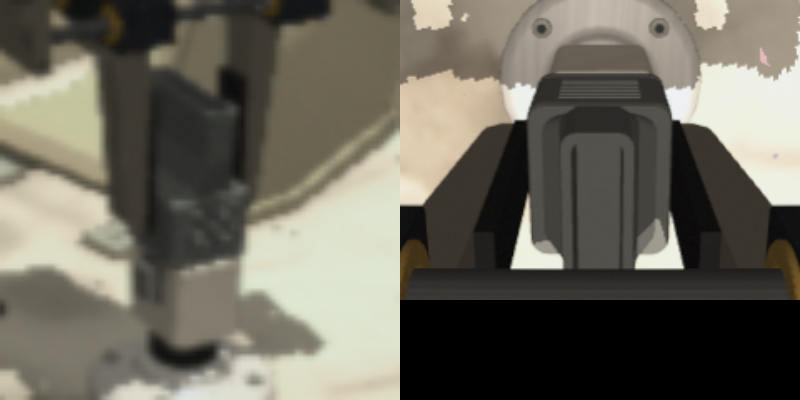

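```bash
python3 - <<'E'
from h import *
z=load('scene3');ex=np.array([.958,-.287,0]);ey=np.array([.287,.958,0]);c=np.array([.4853,.1087,0])
pts=[]
im=cv2.resize(z['im'][160:280,270:390],(600,600),interpolation=cv2.INTER_CUBIC)[:,:,::-1].copy()
for zz,col in [(.058,(0,0,255)),(.070,(0,255,0)),(.100,(255,0,0))]:
    for sx in (-.020,):
        for sy in (-.01,.01):
            p=c+sx*ex+sy*ey+[0,0,zz];uv=proj(z,p)[0];q=(uv-[270,160])*5;print(zz,sy,uv);cv2.circle(im,tuple(int(t) for t in q),4,col,-1)
cv2.imwrite('pics/c5.png',im)
P=cloud(z)
for uv in [(313,220),(314,222),(315,224),(312,215),(320,228),(318,232),(320,236)]:print(uv,P[uv[1],uv[0]].round(4),z['im'][uv[1],uv[0]])
E
```

```text
0.058 -0.01 [320.75610127 237.10085519]
0.058 0.01 [316.27195583 233.43036743]
0.07 -0.01 [320.88917863 232.0588551 ]
0.07 0.01 [316.38059206 228.44502661]
0.1 -0.01 [321.22789735 219.22669957]
0.1 0.01 [316.65709589 215.76061174]
(313, 220) [0.4493 0.1154 0.099 ] [54 51 43]
(314, 222) [0.45   0.1129 0.095 ] [52 49 42]
(315, 224) [0.4476 0.1076 0.0929] [74 71 62]
(312, 215) [0.4498 0.119  0.1092] [63 59 50]
(320, 228) [0.4633 0.1079 0.0785] [43 43 41]
(318, 232) [0.4629 0.113  0.0674] [87 84 77]
(320, 236) [0.4614 0.1054 0.0611] [73 71 66]
```

View pics/c5.png

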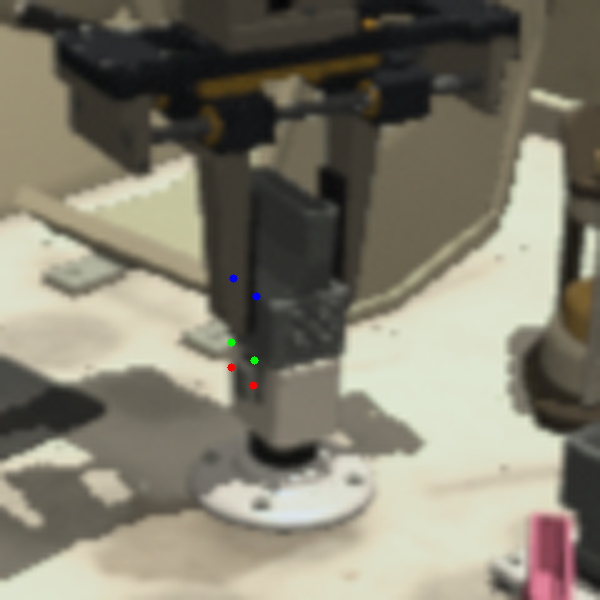

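```bash
python3 - <<'E'
from h import *
z=load('wrist0');P=cloud(z);o=np.array([.5745,0,.1882])
for col in (222,218,210,200,190,180,414,420,430,440):
    k=[(r,(P[r,col]-o).round(3).tolist()) for r in (268,272,276,280,286,292,300,320,340,360)]
    print(col,[(r,p) for r,p in k if p[2]>-.05][:7])
Q=P.reshape(-1,3)-o
T=Q[(abs(Q[:,0])<.07)&(abs(Q[:,1])<.02)&(Q[:,2]>-.02)];print(len(T),np.nanmin(T[:,2]),T[np.argsort(T[:,2])[:20]].round(3))
z=load('scene3');P=cloud(z)
for u in range(304,330,2):print(u,[tuple((P[v,u]*1000).round(0).astype(int)) for v in range(210,240,4)])
E
```

```text
222 [(272, [-0.047, 0.011, 0.026]), (276, [-0.047, 0.009, 0.027]), (280, [-0.047, 0.007, 0.027]), (286, [-0.047, 0.005, 0.028]), (292, [-0.047, 0.002, 0.029]), (300, [-0.047, -0.002, 0.029])]
218 [(272, [-0.049, 0.011, 0.025]), (276, [-0.047, 0.011, 0.031]), (280, [-0.047, 0.01, 0.034]), (286, [-0.047, 0.008, 0.035]), (292, [-0.047, 0.004, 0.035]), (300, [-0.047, 0.001, 0.036]), (320, [-0.047, -0.008, 0.038])]
210 [(276, [-0.052, 0.01, 0.029]), (280, [-0.05, 0.011, 0.036]), (286, [-0.048, 0.011, 0.043]), (292, [-0.047, 0.009, 0.045]), (300, [-0.047, 0.006, 0.048]), (320, [-0.047, -0.001, 0.051])]
200 [(276, [-0.056, 0.01, 0.029]), (280, [-0.055, 0.01, 0.034]), (286, [-0.052, 0.011, 0.043]), (292, [-0.05, 0.011, 0.051]), (300, [-0.047, 0.011, 0.059]), (320, [-0.047, 0.004, 0.063]), (340, [-0.047, -0.003, 0.064])]
190 [(286, [-0.057, 0.01, 0.042]), (292, [-0.054, 0.011, 0.049]), (300, [-0.051, 0.011, 0.059]), (320, [-0.046, 0.01, 0.074]), (340, [-0.047, 0.002, 0.074]), (360, [-0.047, -0.004, 0.077])]
180 [(292, [-0.058, 0.011, 0.051]), (300, [-0.055, 0.011, 0.059]), (320, [-0.049, 0.01
[... 5655 characters left out ...]
nt64(464), np.int64(92), np.int64(98)), (np.int64(464), np.int64(91), np.int64(89)), (np.int64(464), np.int64(91), np.int64(79)), (np.int64(466), np.int64(93), np.int64(69)), (np.int64(-9223372036854775808), np.int64(-9223372036854775808), np.int64(-9223372036854775808))]
328 [(np.int64(473), np.int64(95), np.int64(122)), (np.int64(469), np.int64(92), np.int64(114)), (np.int64(471), np.int64(93), np.int64(104)), (np.int64(469), np.int64(90), np.int64(97)), (np.int64(468), np.int64(89), np.int64(88)), (np.int64(469), np.int64(89), np.int64(79)), (np.int64(469), np.int64(89), np.int64(69)), (np.int64(471), np.int64(91), np.int64(58))]<stdin>:9: RuntimeWarning: invalid value encountered in cast
```

```bash
python3 - <<'E'
from h import *
z=load('scene3');P=cloud(z)
for u in (312,316,320):
    print(u,[(v,(P[v,u]*1000).round(0).tolist()) for v in range(178,228,3)])
z=load('wrist3');P=cloud(z)
c=np.array([.4853,.1087]);ex=np.array([.958,-.287]);ey=np.array([.287,.958])
Q=P.reshape(-1,3);a=(Q[:,:2]-c)@ex;b=(Q[:,:2]-c)@ey
for n in ['wrist3','scene3']:
    z=load(n);P=cloud(z);Q=P.reshape(-1,3);a=(Q[:,:2]-c)@ex;b=(Q[:,:2]-c)@ey
    m=(abs(b)<.014)&(abs(a)>.0205)&(abs(a)<.05)&(Q[:,2]>.03)
    h,e=np.histogram(Q[m,2],bins=np.arange(.03,.2,.005));print(n,list(zip(e.round(3).tolist(),h.tolist())))
E
```

```text
312 [(178, [435.0, 106.0, 198.0]), (181, [429.0, 100.0, 195.0]), (184, [425.0, 96.0, 191.0]), (187, [427.0, 98.0, 183.0]), (190, [437.0, 107.0, 172.0]), (193, [442.0, 112.0, 162.0]), (196, [445.0, 115.0, 154.0]), (199, [447.0, 117.0, 147.0]), (202, [447.0, 117.0, 140.0]), (205, [450.0, 119.0, 132.0]), (208, [451.0, 120.0, 125.0]), (211, [450.0, 120.0, 118.0]), (214, [449.0, 118.0, 112.0]), (217, [453.0, 122.0, 103.0]), (220, [452.0, 121.0, 96.0]), (223, [456.0, 124.0, 87.0]), (226, [564.0, 232.0, 8.0])]
316 [(178, [442.0, 102.0, 197.0]), (181, [431.0, 91.0, 197.0]), (184, [432.0, 92.0, 190.0]), (187, [432.0, 92.0, 184.0]), (190, [431.0, 91.0, 178.0]), (193, [449.0, 108.0, 162.0]), (196, [nan, nan, nan]), (199, [450.0, 108.0, 148.0]), (202, [451.0, 109.0, 141.0]), (205, [452.0, 110.0, 134.0]), (208, [451.0, 109.0, 128.0]), (211, [449.0, 107.0, 122.0]), (214, [453.0, 110.0, 113.0]), (217, [452.0, 109.0, 107.0]), (220, [453.0, 111.0, 99.0]), (223, [452.0, 109.0, 93.0]), (226, [452.0, 108.0, 87.0])]
320 [(178, [450.0, 99.0, 196.0]), (181, [442.0, 91.0, 194.0]), (184, [440.0, 89.0, 189.0]
[... 554 characters left out ...]
0.085, 168), (0.09, 229), (0.095, 260), (0.1, 284), (0.105, 331), (0.11, 376), (0.115, 420), (0.12, 479), (0.125, 550), (0.13, 590), (0.135, 641), (0.14, 673), (0.145, 994), (0.15, 558), (0.155, 568), (0.16, 297), (0.165, 423), (0.17, 508), (0.175, 548), (0.18, 543), (0.185, 371), (0.19, 46)]
scene3 [(0.03, 0), (0.035, 0), (0.04, 0), (0.045, 0), (0.05, 6), (0.055, 11), (0.06, 9), (0.065, 11), (0.07, 3), (0.075, 7), (0.08, 3), (0.085, 22), (0.09, 25), (0.095, 27), (0.1, 30), (0.105, 29), (0.11, 34), (0.115, 36), (0.12, 32), (0.125, 36), (0.13, 34), (0.135, 37), (0.14, 38), (0.145, 46), (0.15, 47), (0.155, 45), (0.16, 47), (0.165, 32), (0.17, 11), (0.175, 2), (0.18, 6), (0.185, 11), (0.19, 7)]
```

Both depth views show the real fingertips about 25 mm above the reported TCP (lowest finger point z≈0.083 with the TCP at 0.058). They also sit about 1 mm towards -x. That is why the button was never touched. I'll open, correct by 25 mm down and 1 mm in +x, then close again.

Call:
apply_moves(increments=[[[0, 0, 0], [0, 0, 0], 0.056], [[0.001, 0, 0], [0, 0, 0], 0.056], [[0.001, 0, 0.008], [0, 0, 0], 0.056], [[0.001, 0, 0.016], [0, 0, 0], 0.056], [[0.001, 0, 0.024], [0, 0, 0], 0.056], [[0.001, 0, 0.024], [0, 0, 0], 0.052], [[0.001, 0, 0.024], [0, 0, 0], 0.052]])

```text
t: 4.15
tool_pos: [0.4851, 0.1088, 0.0334]
ee_rot: [[0.958, -0.286, -0.001], [-0.286, -0.958, 0.0], [-0.001, 0.0, -1.0]]
wrist_force: [0.6, -0.7, 0.6]
gripper_width: 0.0521
```

Call:
apply_moves(increments=[[[0, 0, 0], [0, 0, 0], 0.045], [[0, 0, 0], [0, 0, 0], 0.045], [[0, 0, 0], [0, 0, 0], 0.045]])

```text
t: 4.45
tool_pos: [0.4856, 0.1089, 0.0341]
ee_rot: [[0.958, -0.286, 0.0], [-0.286, -0.958, 0.0], [0.0, -0.0, -1.0]]
wrist_force: [-1.5, -0.3, 0.5]
gripper_width: 0.0446
```

Call:
apply_moves(increments=[[[0, 0, 0], [0, 0, 0], 0.042], [[0, 0, 0], [0, 0, 0], 0.042], [[0, 0, 0], [0, 0, 0], 0.042]])

```text
t: 4.75
tool_pos: [0.4846, 0.1091, 0.0337]
ee_rot: [[0.958, -0.286, -0.002], [-0.286, -0.958, 0.0], [-0.002, 0.0, -1.0]]
wrist_force: [-4.4, 3.0, 2.7]
gripper_width: 0.0419
```

```bash
python3 - <<'E'
from h import *
for n in ['scene']: grab(n,n+'4')
o=arm.get_obs();print(o['tool_pos'],o['gripper_width'],o['wrist_force'],o['torque'])
a=load('scene4')['im'][180:260,290:370]
cv2.imwrite('pics/c6.png',cv2.resize(a,(500,500))[:,:,::-1])
c=np.array([.4853,.1087]);ex=np.array([.958,-.287]);ey=np.array([.287,.958])
z=load('scene4');P=cloud(z);Q=P.reshape(-1,3);a=(Q[:,:2]-c)@ex;b=(Q[:,:2]-c)@ey
m=(abs(b)<.014)&(abs(a)>.026)&(abs(a)<.05)&(Q[:,2]>.03)
h,e=np.histogram(Q[m,2],bins=np.arange(.03,.2,.005));print(list(zip(e.round(3).tolist(),h.tolist())))
E
```

```text
[0.48462191 0.1091281  0.03362848] 0.04222636194548235 [-5.16679448  2.03716998  1.69726988] [0.39453748 0.95364688 0.02236206]
[(0.03, 0), (0.035, 0), (0.04, 0), (0.045, 0), (0.05, 0), (0.055, 1), (0.06, 9), (0.065, 19), (0.07, 19), (0.075, 24), (0.08, 22), (0.085, 25), (0.09, 24), (0.095, 27), (0.1, 28), (0.105, 30), (0.11, 30), (0.115, 29), (0.12, 33), (0.125, 34), (0.13, 33), (0.135, 28), (0.14, 20), (0.145, 4), (0.15, 0), (0.155, 0), (0.16, 0), (0.165, 1), (0.17, 19), (0.175, 0), (0.18, 6), (0.185, 13), (0.19, 27)]
```

View pics/c6.png

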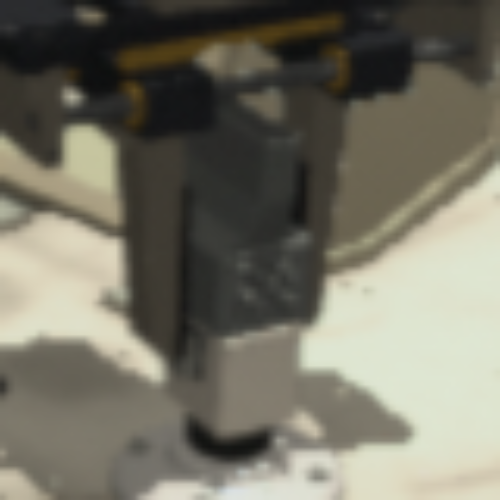

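Call:
apply_moves(increments=[[[0, 0, 0], [0, 0, 0], 0.039], [[0, 0, 0], [0, 0, 0], 0.034], [[0, 0, 0], [0, 0, 0], 0.03], [[0, 0, 0], [0, 0, 0], 0.03], [[0, 0, 0], [0, 0, 0], 0.03]])

```text
t: 5.3
tool_pos: [0.486, 0.1088, 0.0341]
ee_rot: [[0.958, -0.286, 0.001], [-0.286, -0.958, -0.0], [0.001, -0.0, -1.0]]
wrist_force: [-3.0, 0.5, 1.2]
gripper_width: 0.038
```

```bash
python3 - <<'E'
from h import *
o=arm.get_obs();print(o['tool_pos'],o['gripper_width'],o['wrist_force'],o['torque'])
E
```

```text
[0.48597396 0.10876336 0.03408025] 0.038028417449766254 [-2.97367586  0.54390409  1.18874808] [0.23316108 0.43936249 0.02291985]
```

Call:
apply_moves(increments=[[[0, 0, -0.001], [0, 0, 0], 0.03], [[0, 0, -0.002], [0, 0, 0], 0.03], [[0, 0, -0.002], [0, 0, 0], 0.03]])

```text
t: 5.6
tool_pos: [0.4858, 0.1086, 0.0348]
ee_rot: [[0.958, -0.286, 0.001], [-0.286, -0.958, -0.0], [0.001, -0.0, -1.0]]
wrist_force: [5.0, 1.1, -12.1]
gripper_width: 0.0379
```

```bash
python3 - <<'E'
from h import *
grab('scene','scene5');grab('side','side5');
for i in range(1):
    o=arm.get_obs();print(o['tool_pos'],o['gripper_width'],o['wrist_force'],o['torque'])
a=load('scene5')['im'][190:250,300:360];b=load('side5')['im'][180:300,230:350]
cv2.imwrite('pics/c7.png',np.hstack([cv2.resize(a,(400,400)),cv2.resize(b,(400,400))])[:,:,::-1])
E
```

```text
[0.48577425 0.10861316 0.03477545] 0.0380157862448148 [  5.88751771   0.10294015 -13.24012268] [ 0.14409174 -1.07623247  0.004517  ]
```

View pics/c7.png

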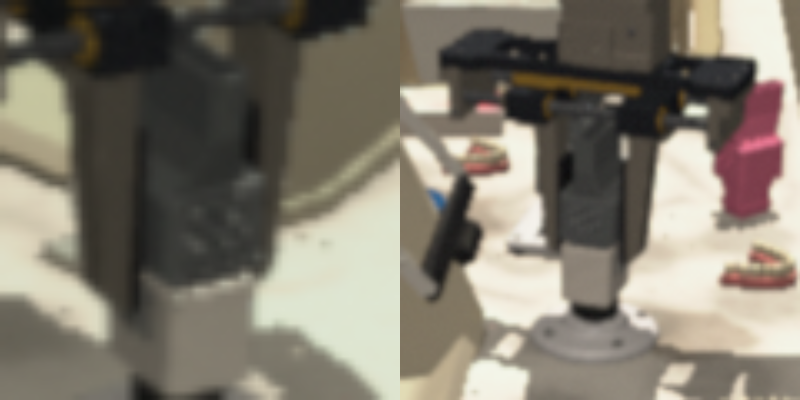

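Call:
apply_moves(increments=[[[0.0005, 0, -0.0003], [0, 0, 0], 0.03], [[0.0005, 0, -0.0006], [0, 0, 0], 0.03]])

```text
t: 5.9
tool_pos: [0.4857, 0.1085, 0.0354]
ee_rot: [[0.958, -0.286, -0.001], [-0.286, -0.958, -0.0], [-0.0, 0.0, -1.0]]
wrist_force: [4.9, 0.9, -13.2]
gripper_width: 0.0381
```

Call:
apply_moves(increments=[[[0, 0, -0.0005], [0, 0, 0], 0.03], [[0, 0, -0.001], [0, 0, 0], 0.03], [[0, 0, -0.0015], [0, 0, 0], 0.03]])

```text
t: 6.2
tool_pos: [0.4856, 0.1084, 0.0377]
ee_rot: [[0.958, -0.286, -0.001], [-0.286, -0.958, -0.0], [-0.001, 0.001, -1.0]]
wrist_force: [3.0, -1.6, -13.2]
gripper_width: 0.038
```

```bash
python3 - <<'E'
from h import *
grab('wrist','wrist6')
a=load('wrist3')['im'][200:380,220:420];b=load('wrist6')['im'][200:380,220:420]
cv2.imwrite('pics/c8.png',np.hstack([cv2.resize(a,(400,360)),cv2.resize(b,(400,360))])[:,:,::-1])
z=load('wrist6');P=cloud(z)
c=np.array([.4853,.1087]);ex=np.array([.958,-.287]);ey=np.array([.287,.958])
Q=P.reshape(-1,3);a=(Q[:,:2]-c)@ex;b=(Q[:,:2]-c)@ey
m=(abs(a)<.016)&(b>.014)&(b<.022)&(Q[:,2]>.09);print('block top',np.median(Q[m,2]),m.sum())
z=load('w1');P=cloud(z);Q=P.reshape(-1,3);a=(Q[:,:2]-c)@ex;b=(Q[:,:2]-c)@ey
m=(abs(a)<.016)&(b>.014)&(b<.022)&(Q[:,2]>.09)&(Q[:,2]<.11);print('block top',np.median(Q[m,2]),m.sum())
E
```

```text
block top 0.11249414330790436 4714
block top 0.1017902884241148 170
```

View pics/c8.png

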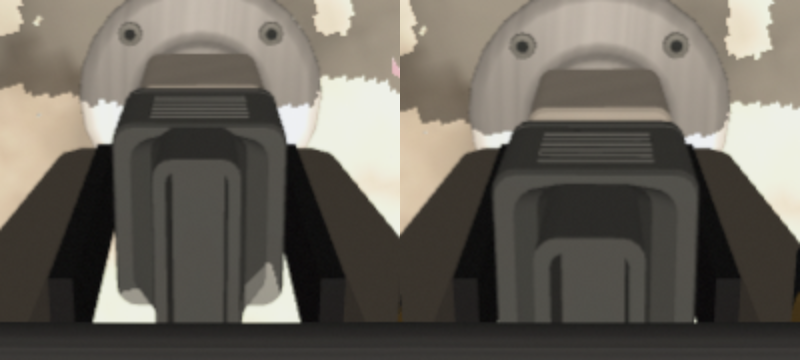

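Call:
apply_moves(increments=[[[0, 0, -0.001], [0, 0, 0], 0.03], [[0, 0, -0.002], [0, 0, 0], 0.03], [[0, 0, -0.003], [0, 0, 0], 0.03], [[0, 0, -0.004], [0, 0, 0], 0.03], [[0, 0, -0.005], [0, 0, 0], 0.03], [[0, 0, -0.006], [0, 0, 0], 0.03]])

```text
t: 6.85
tool_pos: [0.4867, 0.1088, 0.0449]
ee_rot: [[0.958, -0.286, 0.001], [-0.286, -0.958, 0.0], [0.001, -0.001, -1.0]]
wrist_force: [0.1, -0.5, -1.8]
gripper_width: 0.0377
```

```bash
python3 - <<'E'
from h import *
grab('scene','scene7')
a=load('scene7')['im'][180:260,290:370]
cv2.imwrite('pics/c9.png',np.hstack([cv2.resize(a,(400,400))])[:,:,::-1])
E
```

```text
(no output)
```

View pics/c9.png

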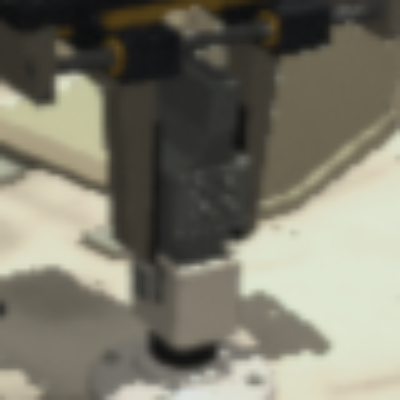

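Call:
apply_moves(increments=[[[0, 0, -0.01], [0, 0, 0], 0.03], [[0, 0, -0.025], [0, 0, 0], 0.03], [[0, 0, -0.05], [0, 0, 0], 0.03], [[0, 0, -0.08], [0, 0, 0], 0.03], [[0, 0, -0.1], [0, 0, 0], 0.03], [[0, 0, -0.1], [0, 0, 0], 0.03]])

```text
t: 7.5
tool_pos: [0.4892, 0.1086, 0.1484]
ee_rot: [[0.958, -0.286, 0.008], [-0.286, -0.958, -0.0], [0.008, -0.002, -1.0]]
wrist_force: [1.0, 0.5, -1.0]
gripper_width: 0.0376
```

Call:
apply_moves(increments=[[[0.012, 0.04, 0], [0, 0, 0], 0.03], [[0.025, 0.083, 0], [0, 0, -0.03], 0.03], [[0.037, 0.125, 0], [0, 0, -0.06], 0.03], [[0.05, 0.167, 0], [0, 0, -0.098], 0.03], [[0.063, 0.21, 0], [0, 0, -0.098], 0.03], [[0.075, 0.25, 0], [0, 0, -0.098], 0.03], [[0.087, 0.29, 0], [0, 0, -0.098], 0.03], [[0.099, 0.33, 0], [0, 0, -0.098], 0.03]])

```text
t: 8.3
tool_pos: [0.4858, -0.2374, 0.143]
ee_rot: [[0.982, -0.191, -0.001], [-0.191, -0.982, 0.001], [-0.001, -0.001, -1.0]]
wrist_force: [0.5, 0.9, -1.4]
gripper_width: 0.0377
```

Call:
apply_moves(increments=[[[0, 0, 0], [0, 0, 0], 0.03], [[0, 0, 0], [0, 0, 0], 0.03], [[0, 0, 0], [0, 0, 0], 0.03]])

```text
t: 8.6
tool_pos: [0.4862, -0.2345, 0.1432]
ee_rot: [[0.982, -0.19, -0.001], [-0.19, -0.982, 0.001], [-0.001, -0.001, -1.0]]
wrist_force: [-0.8, 0.2, 0.1]
gripper_width: 0.038
```

```bash
python3 - <<'E'
from h import *
for n in ['scene','wrist']: grab(n,n+'8')
o=arm.get_obs();print(o['tool_pos'],o['ee_rot'],o['gripper_width'],o['wrist_force'])
E
```

```text
[ 0.48654069 -0.23440642  0.14364311] [[ 9.81937929e-01 -1.89202752e-01 -4.71627775e-04]
 [-1.89202428e-01 -9.81937884e-01  6.58116081e-04]
 [-5.87626554e-04 -5.56996022e-04 -9.99999672e-01]] 0.03798463366697297 [ 0.14713112  0.2317189  -0.59080642]
```

View pics/wrist8.png

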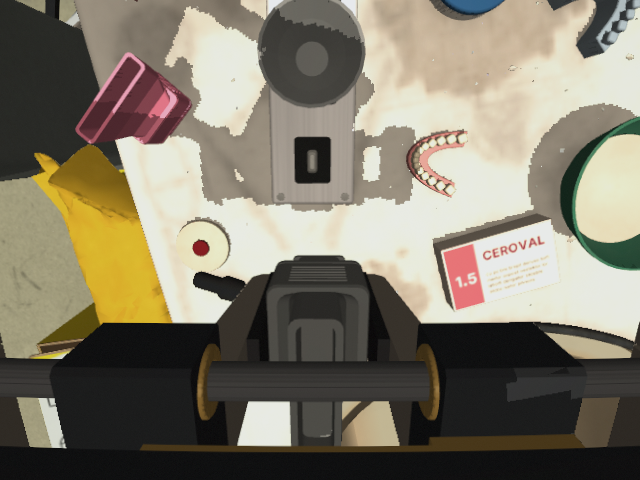

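View pics/scene8.png

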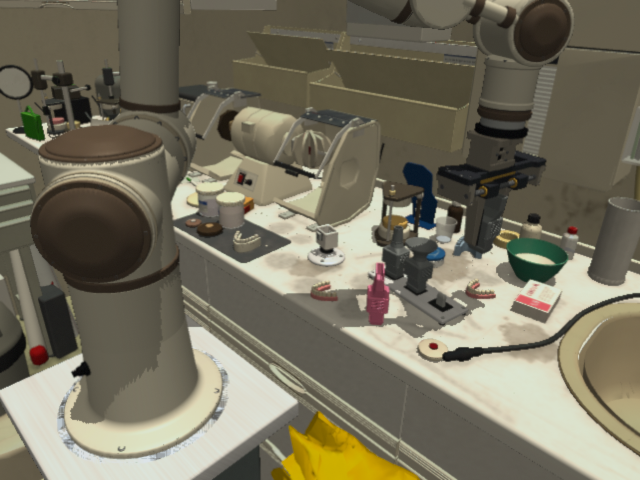

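```bash
python3 - <<'E'
from h import *
z=load('wrist8');P=cloud(z)
Q=P[120:200,270:360].reshape(-1,3)
T=Q[(Q[:,2]>.022)&(Q[:,2]<.045)];print(len(T),T.mean(0).round(4),T[:,2].max(),cv2.minAreaRect((T[:,:2]*1000).astype(np.float32)))
T=T[T[:,2]>.032];print(len(T),T.mean(0).round(4),cv2.minAreaRect((T[:,:2]*1000).astype(np.float32)))
Q=P[90:215,255:365].reshape(-1,3);T=Q[(Q[:,2]>.008)&(Q[:,2]<.016)];print('plate',len(T),cv2.minAreaRect((T[:,:2]*1000).astype(np.float32)),np.median(T[:,2]))
print('black/plate z',P[140,313],P[195,313])
Q=P[0:110,250:370].reshape(-1,3);T=Q[(Q[:,2]>.104)&(Q[:,2]<.118)];print('bell',len(T),cv2.minEnclosingCircle((T[:,:2]*1000).astype(np.float32)))
# held nozzle
c=np.array([.4865,-.2344]);ex=np.array([.982,-.1892]);ey=-np.array([-.1892,-.982])
Q=P.reshape(-1,3);a=(Q[:,:2]-c)@ex;b=(Q[:,:2]-c)@ey
for lo,hi in[(.195,.218)]:
    m=(abs(a)<.0188)&(abs(b)<.04)&(Q[:,2]>lo)&(Q[:,2]<hi)
    print('block',m.sum(),np.median(Q[m,2]),np.percentile(Q[m,2],[2,98]),np.percentile(a[m],[1,99]),np.percentile(b[m],[1,99]))
m=(abs(a)<.012)&(abs(b)<.04)&(Q[:,2]>.24)&(Q[:,2]<.27);print('mouth',m.sum(),np.percentile(Q[m,2],[2,50,98]),np.percentile(a[m],[1,99]),np.percentile(b[m],[1,99]))
# edges of the plate: line fit
z0=load('wrist0');P0=cloud(z0);Q=P0[200:345,200:310].reshape(-1,3);T=Q[(Q[:,2]>.009)&(Q[:,2]<.015)]
print('plate0',cv2.minAreaRect((T[:,:2]*1000).astype(np.float32)))
E
```

```text
222 [ 0.4908 -0.1786  0.0342] 0.03730845874126182 ((490.7217102050781, -178.7954864501953), (17.47947120666504, 7.265073776245117), 78.82453918457031)
191 [ 0.4906 -0.1789  0.0347] ((490.6853332519531, -179.0812530517578), (16.610515594482422, 7.241175174713135), 78.72029113769531)
plate 8338 ((492.3535461425781, -169.46206665039062), (94.23091125488281, 72.2073974609375), 79.06063842773438) 0.011846561215513224
black/plate z [ 0.49481299 -0.16278071  0.01308584] [ 0.48589407 -0.20836894  0.01285712]
bell 3982 ((504.169189453125, -114.89144897460938), 30.697603225708008)
block 5068 0.21254660269734327 [0.1959391  0.21752517] [-0.01857651  0.01797726] [-0.00843571  0.02198435]
mouth 3050 [0.24063699 0.2535684  0.26967741] [-0.00872532  0.00541556] [-0.01657275  0.02924059]
plate0 ((509.58837890625, -81.96429443359375), (139.28453063964844, 71.61282348632812), 79.51830291748047)
```

Call:
apply_moves(increments=[[[-0.003, -0.028, 0], [0, 0, 0], 0.03], [[-0.005, -0.055, 0], [0, 0, 0], 0.03], [[-0.005, -0.055, 0.02], [0, 0, 0], 0.03], [[-0.005, -0.055, 0.05], [0, 0, 0], 0.03], [[-0.005, -0.055, 0.075], [0, 0, 0], 0.03], [[-0.005, -0.055, 0.094], [0, 0, 0], 0.03], [[-0.005, -0.055, 0.094], [0, 0, 0], 0.03], [[-0.005, -0.055, 0.094], [0, 0, 0], 0.03]])

```text
t: 9.5
tool_pos: [0.4923, -0.1803, 0.0504]
ee_rot: [[0.982, -0.19, 0.0], [-0.19, -0.982, 0.0], [-0.0, -0.0, -1.0]]
wrist_force: [0.9, 0.3, -0.5]
gripper_width: 0.038
```

```bash
python3 - <<'E'
from h import *
for n in ['scene','wrist']: grab(n,n+'9')
o=arm.get_obs();print(o['tool_pos'],o['gripper_width'],o['wrist_force'])
a=load('scene9')['im'][210:330,380:500];b=load('wrist9')['im'][180:480,160:480]
cv2.imwrite('pics/c10.png',np.hstack([cv2.resize(a,(400,400)),cv2.resize(b,(400,400))])[:,:,::-1])
E
```

```text
[ 0.49326048 -0.18122567  0.05159146] 0.03743614936944646 [0.93802413 0.44224994 0.02652505]
```

View pics/c10.png

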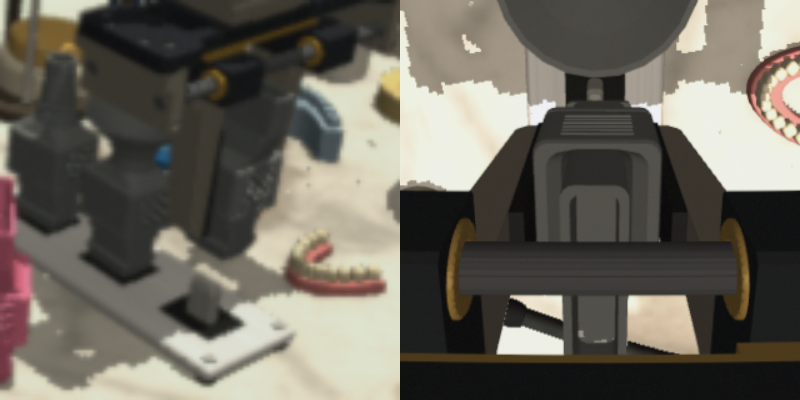

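```bash
python3 - <<'E'
from h import *
z=load('scene9');c=np.array([.4907,-.1788,0]);ex=np.array([.982,-.19,0]);ey=np.array([.19,.982,0])
u0,v0=400,220;im=cv2.resize(z['im'][v0:v0+100,u0:u0+100],(600,600),interpolation=cv2.INTER_CUBIC)[:,:,::-1].copy()
def dot(p,col):
    q=(proj(z,p)[0]-[u0,v0]+.5)*6;cv2.circle(im,tuple(int(t) for t in q),3,col,-1)
for s in (-1,1):
    for t in (-1,1):
        dot(c+s*.004*ex+t*.009*ey+[0,0,.032],(0,0,255))
        dot(c+s*.019*ex+t*.022*ey+[0,0,.0886],(0,255,0))
        dot(c+s*.019*ex+t*.022*ey+[0,0,.1186],(255,0,0))
        dot(c+s*.010*ex+t*.014*ey+[0,0,.0586],(0,255,255))
cv2.imwrite('pics/c11.png',im)
E
```

```text
(no output)
```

View pics/c11.png

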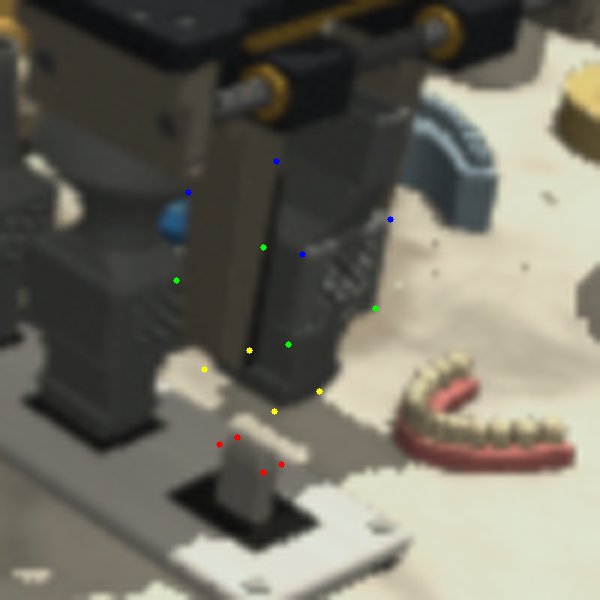

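Call:
apply_moves(increments=[[[0, 0, 0.01], [0, 0, 0], 0.03], [[0, 0, 0.02], [0, 0, 0], 0.03], [[0, 0, 0.026], [0, 0, 0], 0.03], [[0, 0, 0.03], [0, 0, 0], 0.03]])

```text
t: 10.0
tool_pos: [0.4915, -0.1806, 0.0189]
ee_rot: [[0.982, -0.191, -0.001], [-0.191, -0.982, 0.001], [-0.001, -0.001, -1.0]]
wrist_force: [0.1, 0.5, -0.4]
gripper_width: 0.038
```

Call:
apply_moves(increments=[[[0, 0, 0.006], [0, 0, 0], 0.03], [[0, 0, 0.01], [0, 0, 0], 0.03], [[0, 0, 0.013], [0, 0, 0], 0.03], [[0, 0, 0.013], [0, 0, 0], 0.03]])

```text
t: 10.4
tool_pos: [0.4918, -0.1807, 0.0065]
ee_rot: [[0.982, -0.191, -0.001], [-0.191, -0.982, 0.0], [-0.001, -0.0, -1.0]]
wrist_force: [-0.3, -0.6, -0.5]
gripper_width: 0.0379
```

Going onto the post with no resistance, so I'll feel for the plate.

Call:
apply_moves(increments=[[[0, 0, 0.001], [0, 0, 0], 0.03], [[0, 0, 0.002], [0, 0, 0], 0.03], [[0, 0, 0.003], [0, 0, 0], 0.03]])

```text
t: 10.7
tool_pos: [0.4923, -0.181, 0.0042]
ee_rot: [[0.982, -0.191, 0.0], [-0.191, -0.982, -0.0], [0.0, 0.0, -1.0]]
wrist_force: [-0.0, 0.2, -0.3]
gripper_width: 0.0378
```

```bash
python3 - <<'E'
from h import *
grab('wrist','wrist10')
z=load('wrist10');P=cloud(z);c=np.array([.4918,-.1803]);ex=np.array([.982,-.19]);ey=np.array([.19,.982])
Q=P.reshape(-1,3);a=(Q[:,:2]-c)@ex;b=(Q[:,:2]-c)@ey
m=(abs(a)<.016)&(b>.010)&(b<.022)&(Q[:,2]>.05)&(Q[:,2]<.09);print(m.sum(),np.percentile(Q[m,2],[10,50,90,98]))
print(arm.get_obs()['wrist_force'])
E
```

```text
1920 [0.07055664 0.07362138 0.07933262 0.08637002]
[-1.16325131  0.07539045 -1.36157204]
```

Call:
apply_moves(increments=[[[0, 0, 0.001], [0, 0, 0], 0.03], [[0, 0, 0.0015], [0, 0, 0], 0.03], [[0, 0, 0.0015], [0, 0, 0], 0.03]])

```text
t: 11.05
tool_pos: [0.4923, -0.1811, 0.0032]
ee_rot: [[0.982, -0.191, 0.0], [-0.191, -0.982, -0.0], [0.0, 0.0, -1.0]]
wrist_force: [-1.7, 0.5, 5.2]
gripper_width: 0.0378
```

Contact with the plate at about 5 N. I'll release, lift out and look.

Call:
apply_moves(increments=[[[0, 0, 0], [0, 0, 0], 0.045], [[0, 0, 0], [0, 0, 0], 0.056], [[0, 0, 0], [0, 0, 0], 0.06], [[0, 0, -0.02], [0, 0, 0], 0.07], [[0, 0, -0.06], [0, 0, 0], 0.07], [[0, 0, -0.1], [0, 0, 0], 0.07], [[0, 0, -0.14], [0, 0, 0], 0.0919], [[0, 0, -0.14], [0, 0, 0], 0.0919]])

```text
t: 11.85
tool_pos: [0.4959, -0.1833, 0.149]
ee_rot: [[0.982, -0.191, 0.01], [-0.191, -0.982, -0.007], [0.011, 0.005, -1.0]]
wrist_force: [0.4, -0.1, 1.6]
gripper_width: 0.084
```

Call:
apply_moves(increments=[[[0, 0, -0.03], [0, 0, 0], 0.0919], [[0, 0.03, -0.03], [0, 0, 0], 0.0919], [[0, 0.03, -0.03], [0, 0, 0], 0.0919], [[0, 0.03, -0.03], [0, 0, 0], 0.0919]])

```text
t: 12.25
tool_pos: [0.4859, -0.2102, 0.1714]
ee_rot: [[0.981, -0.192, -0.001], [-0.192, -0.981, 0.001], [-0.002, -0.001, -1.0]]
wrist_force: [-0.8, 0.5, -0.5]
gripper_width: 0.0919
```

```bash
python3 - <<'E'
from h import *
for n in ['scene','wrist']: grab(n,n+'11')
o=arm.get_obs();print(o['t'],o['tool_pos'],o['ee_rot'][:2,0],o['wrist_force'])
a=load('scene11')['im'][210:330,380:500]
cv2.imwrite('pics/c12.png',cv2.resize(a,(500,500))[:,:,::-1])
z=load('wrist11');P=cloud(z);Q=P.reshape(-1,3)
np.save('pics/q.npy',Q)
E
```

```text
12.35 [ 0.48594402 -0.20952929  0.17132521] [ 0.98163191 -0.19077648] [0.1204287  1.11614994 0.08116857]
```

View pics/wrist11.png

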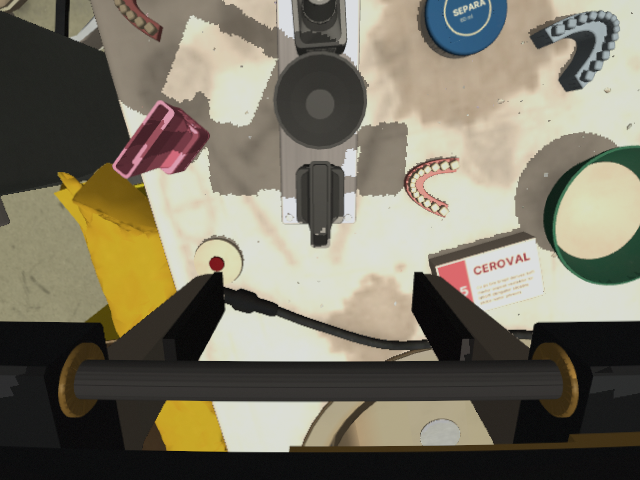

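View pics/c12.png

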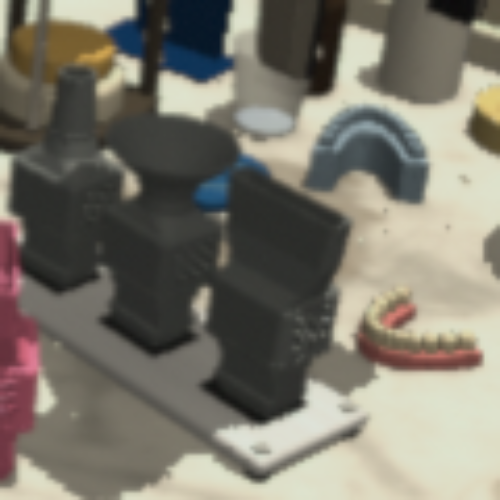

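The slot nozzle stands seated on the end post, at about (318,195) in wrist11, with the bell beside it untouched. Now I'll look down on the slim nozzle.

Call:
apply_moves(increments=[[[0, -0.04, -0.01], [0, 0, 0], 0.0919], [[-0.001, -0.085, -0.02], [0, 0, 0], 0.0919], [[-0.001, -0.131, -0.02], [0, 0, 0], 0.0919], [[-0.001, -0.131, -0.02], [0, 0, 0], 0.0919], [[-0.001, -0.131, -0.02], [0, 0, 0], 0.0919], [[-0.001, -0.131, -0.02], [0, 0, 0], 0.0919]])

```text
t: 12.95
tool_pos: [0.5101, -0.0821, 0.192]
ee_rot: [[0.982, -0.191, -0.001], [-0.191, -0.982, -0.0], [-0.001, 0.0, -1.0]]
wrist_force: [0.2, -0.6, -0.6]
gripper_width: 0.0913
```

```bash
python3 - <<'E'
from h import *
o=arm.get_obs();print(o['t'],o['tool_pos'],o['ee_rot'][:2,0],o['wrist_force'])
grab('wrist','wrist12')
z=load('wrist12');P=cloud(z);Q=P.reshape(-1,3)
c=np.array([.5155,-.0512]);a0=np.deg2rad(-11);ex=np.array([np.cos(a0),np.sin(a0)]);ey=np.array([-ex[1],ex[0]])
a=(Q[:,:2]-c)@ex;b=(Q[:,:2]-c)@ey
near=(abs(a)<.03)&(abs(b)<.032)
for lo,hi in [(.067,.076),(.112,.125),(.044,.066)]:
    T=Q[near&(Q[:,2]>lo)&(Q[:,2]<hi)];
    if len(T)>5: print(lo,len(T),np.median(T[:,2]),cv2.minAreaRect((T[:,:2]*1000).astype(np.float32)),cv2.minEnclosingCircle((T[:,:2]*1000).astype(np.float32)))
# finger centre
tp=o['tool_pos'];R=o['ee_rot'];L=(Q-tp)@R
m=(abs(L[:,0])<.06)&(abs(L[:,0])>.03)&(abs(L[:,1])<.008)&(L[:,2]<-.024)&(L[:,2]>-.06)
print('inner faces',np.percentile(L[m&(L[:,0]<0),0],[5,50,95]),np.percentile(L[m&(L[:,0]>0),0],[5,50,95]))
E
```

```text
12.95 [ 0.51006095 -0.08213615  0.19196664] [ 0.98155582 -0.19117348] [ 0.1648802  -0.64303776 -0.5757194 ]
0.067 1109 0.07255732259495307 ((515.4515380859375, -53.04371643066406), (44.8445930480957, 38.027000427246094), 83.09065246582031) ((515.489501953125, -53.15995788574219), 26.925621032714844)
0.112 285 0.11949759357586631 ((515.3572998046875, -53.14455032348633), (18.537132263183594, 17.497112274169922), 77.45042419433594) ((515.5162353515625, -53.17342758178711), 9.41234302520752)
0.044 45 0.05502279752807421 ((517.931884765625, -31.486949920654297), (1.6440775394439697, 34.37802505493164), 83.35257720947266) ((517.836669921875, -32.30345916748047), 17.189111709594727)
inner faces [-0.04716537 -0.04686849 -0.04658095] [0.04471233 0.04501658 0.04531663]
```

View pics/wrist12.png

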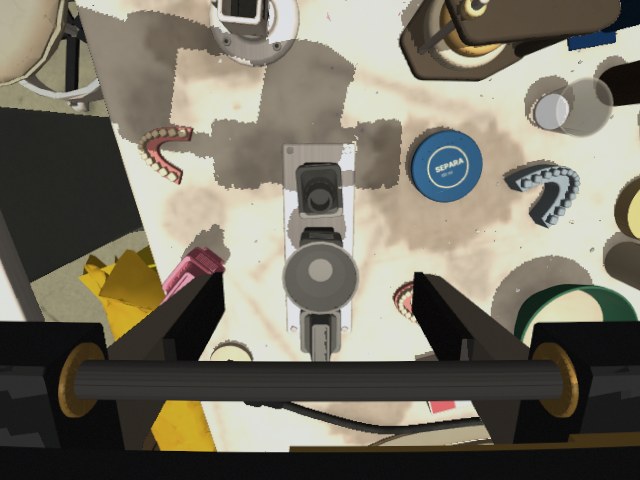

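Call:
apply_moves(increments=[[[0.0007, -0.0296, 0], [0, 0, -0.072], 0.0919], [[0.0007, -0.0296, 0.03], [0, 0, -0.072], 0.08], [[0.0007, -0.0296, 0.07], [0, 0, -0.072], 0.07], [[0.0007, -0.0296, 0.11], [0, 0, -0.072], 0.065], [[0.0007, -0.0296, 0.14], [0, 0, -0.072], 0.06], [[0.0007, -0.0296, 0.16], [0, 0, -0.072], 0.06], [[0.0007, -0.0296, 0.1705], [0, 0, -0.072], 0.056], [[0.0007, -0.0296, 0.1705], [0, 0, -0.072], 0.05]])

```text
t: 13.8
tool_pos: [0.5155, -0.0532, 0.0206]
ee_rot: [[0.993, -0.121, -0.003], [-0.121, -0.993, 0.001], [-0.003, -0.001, -1.0]]
wrist_force: [-0.5, 0.0, 0.7]
gripper_width: 0.0505
```

Call:
apply_moves(increments=[[[0, 0, 0], [0, 0, 0], 0.044], [[0, 0, 0], [0, 0, 0], 0.04], [[0, 0, 0], [0, 0, 0], 0.036], [[0, 0, 0], [0, 0, 0], 0.03], [[0, 0, 0], [0, 0, 0], 0.03], [[0, 0, 0], [0, 0, 0], 0.03]])

```text
t: 14.4
tool_pos: [0.518, -0.0532, 0.0234]
ee_rot: [[0.993, -0.12, 0.002], [-0.12, -0.993, -0.001], [0.003, 0.001, -1.0]]
wrist_force: [-1.3, -0.6, 5.0]
gripper_width: 0.0381
```

```bash
python3 - <<'E'
from h import *
for n in ['scene','wrist']: grab(n,n+'13')
o=arm.get_obs();print(o['t'],o['tool_pos'],o['ee_rot'][:2,0],o['wrist_force'],o['gripper_width'])
a=load('scene13')['im'][190:310,350:470];b=load('wrist13')['im'][180:480,160:480]
cv2.imwrite('pics/c13.png',np.hstack([cv2.resize(a,(400,400)),cv2.resize(b,(400,400))])[:,:,::-1])
E
```

```text
14.5 [ 0.51797227 -0.05316294  0.023364  ] [ 0.9928284 -0.1195227] [-0.80789732 -1.36895369  6.09020153] 0.03828820601556946
```

View pics/c13.png

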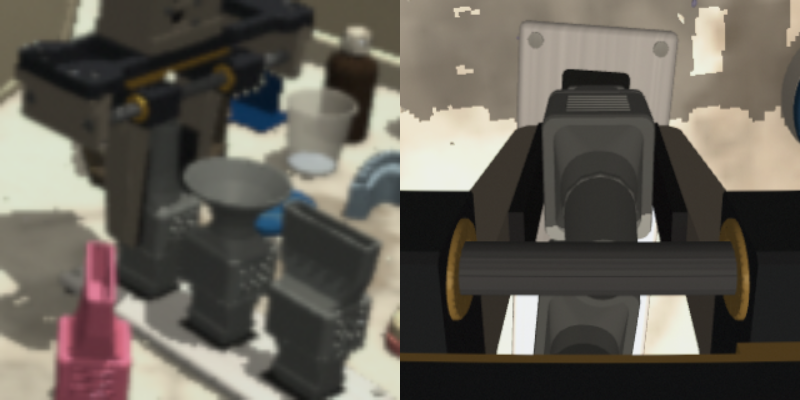

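Call:
apply_moves(increments=[[[0, 0, -0.005], [0, 0, 0], 0.03], [[0, 0, -0.01], [0, 0, 0], 0.03], [[0, 0, -0.015], [0, 0, 0], 0.03], [[0, 0, -0.015], [0, 0, 0], 0.03], [[0, 0, -0.015], [0, 0, 0], 0.03]])

```text
t: 15.0
tool_pos: [0.5168, -0.0526, 0.0371]
ee_rot: [[0.993, -0.12, 0.0], [-0.12, -0.993, -0.0], [0.0, -0.0, -1.0]]
wrist_force: [0.2, 0.2, -1.2]
gripper_width: 0.0377
```

Call:
apply_moves(increments=[[[0, 0, -0.035], [0, 0, 0], 0.03], [[0, 0, -0.075], [0, 0, 0], 0.03], [[-0.02, -0.03, -0.1], [0, 0, 0], 0.03], [[-0.04, -0.06, -0.113], [0, 0, 0.084], 0.03], [[-0.0606, -0.0924, -0.113], [0, 0, 0.168], 0.03], [[-0.0606, -0.0924, -0.113], [0, 0, 0.168], 0.03], [[-0.0606, -0.0924, -0.113], [0, 0, 0.168], 0.03], [[-0.0606, -0.0924, -0.113], [0, 0, 0.168], 0.03]])

```text
t: 15.8
tool_pos: [0.4678, 0.0457, 0.1497]
ee_rot: [[0.959, -0.284, -0.001], [-0.284, -0.959, -0.0], [-0.0, 0.0, -1.0]]
wrist_force: [-0.1, -1.0, 0.1]
gripper_width: 0.0381
```

```bash
python3 - <<'E'
from h import *
o=arm.get_obs();print(o['t'],o['tool_pos'],o['ee_rot'][:2,0],np.rad2deg(np.arctan2(o['ee_rot'][1,0],o['ee_rot'][0,0])),o['wrist_force'],o['gripper_width'])
grab('wrist','wrist14')
z=load('wrist14');P=cloud(z);Q=P.reshape(-1,3)
c=np.array([.4855,.1085]);a0=np.deg2rad(-16.5);ex=np.array([np.cos(a0),np.sin(a0)]);ey=np.array([-ex[1],ex[0]])
a=(Q[:,:2]-c)@ex;b=(Q[:,:2]-c)@ey
T=Q[(abs(a)<.03)&(abs(b)<.03)&(Q[:,2]>.066)&(Q[:,2]<.075)];r=cv2.minAreaRect((T[:,:2]*1000).astype(np.float32));print('head',len(T),np.median(T[:,2]),r)
at=(T[:,:2]-c)@ex;bt=(T[:,:2]-c)@ey;print(np.percentile(at,[.5,99.5]),np.percentile(bt,[.5,99.5]))
tp=o['tool_pos'];R=o['ee_rot'];L=(Q-tp)@R
m=(abs(L[:,0])<.0185)&(abs(L[:,1])<.03)&(L[:,2]<-.045)&(L[:,2]>-.056);print('block top',m.sum(),np.median(L[m,2]),np.percentile(L[m,0],[1,99]),np.percentile(L[m,1],[1,99]),cv2.minAreaRect((L[m][:,:2]*1000).astype(np.float32)))
h,e=np.histogram(L[(abs(L[:,0])<.0185)&(abs(L[:,1])<.03),2],bins=np.arange(-.12,0,.004));print(list(zip(e.round(3).tolist(),h.tolist())))
m=(abs(L[:,0])<.0185)&(abs(L[:,1])<.03)&(L[:,2]<-.094)&(L[:,2]>-.101);T=L[m];print('tube top',m.sum(),T.mean(0),cv2.minEnclosingCircle((T[:,:2]*1000).astype(np.float32)))
E
```

```text
15.8 [0.46780626 0.04565766 0.14965301] [ 0.9588348  -0.28396417] -16.496943459521844 [-0.11100751 -1.00756417  0.11395925] 0.038113135204673215
head 1096 0.06940835672255208 ((482.0255432128906, 109.24258422851562), (43.52132797241211, 39.64902114868164), 73.5719985961914)
[-0.02260166  0.01614458] [-0.02196289  0.02145421]
block top 4344 -0.04938973753744879 [-0.01828523  0.01779651] [-0.02154382  0.02022146] ((-0.06215476989746094, -0.13439369201660156), (37.01032638549805, 44.32966995239258), 0.269844114780426)
[(-0.12, 0), (-0.116, 0), (-0.112, 0), (-0.108, 0), (-0.104, 0), (-0.1, 140), (-0.096, 392), (-0.092, 446), (-0.088, 439), (-0.084, 446), (-0.08, 427), (-0.076, 419), (-0.072, 455), (-0.068, 431), (-0.064, 535), (-0.06, 596), (-0.056, 1154), (-0.052, 2616), (-0.048, 673), (-0.044, 264), (-0.04, 190), (-0.036, 215), (-0.032, 198), (-0.028, 125), (-0.024, 174), (-0.02, 44), (-0.016, 0), (-0.012, 0), (-0.008, 0)]
tube top 371 [-0.00064804  0.00079164 -0.09568497] ((-0.6356051564216614, -0.06107965111732483), 9.817046165466309)
```

View pics/wrist14.png

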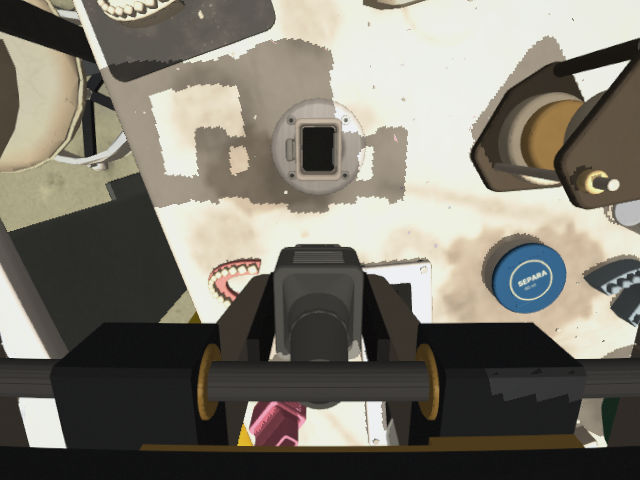

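Call:
apply_moves(increments=[[[-0.0003, -0.03, 0], [0, 0, 0], 0.03], [[-0.0003, -0.0654, 0], [0, 0, 0], 0.03], [[-0.0003, -0.0654, 0.02], [0, 0, 0], 0.03], [[-0.0003, -0.0654, 0.045], [0, 0, 0], 0.03], [[-0.0003, -0.0654, 0.06], [0, 0, 0], 0.03], [[-0.0003, -0.0654, 0.0637], [0, 0, 0], 0.03], [[-0.0003, -0.0654, 0.0637], [0, 0, 0], 0.03], [[-0.0003, -0.0654, 0.0637], [0, 0, 0], 0.03]])

```text
t: 16.65
tool_pos: [0.4869, 0.1087, 0.0872]
ee_rot: [[0.959, -0.285, 0.001], [-0.285, -0.959, -0.0], [0.001, -0.0, -1.0]]
wrist_force: [0.1, -0.7, 0.1]
gripper_width: 0.0377
```

```bash
python3 - <<'E'
from h import *
grab('scene','scene15');grab('side','side15')
for i in range(2):
    o=arm.get_obs();print(o['t'],o['tool_pos'],o['wrist_force'],o['gripper_width'])
    grab('wrist','wrist15')
a=load('scene15')['im'][180:260,290:370];b=load('side15')['im'][180:300,230:350]
cv2.imwrite('pics/c15.png',np.hstack([cv2.resize(a,(400,400)),cv2.resize(b,(400,400))])[:,:,::-1])
E
```

```text
16.75 [0.4870098  0.10888148 0.08743966] [-0.36843513 -0.26051287 -0.10991373] 0.03768194932682666
16.8 [0.48685367 0.10893435 0.08734312] [-0.55578686 -0.23340071  0.56871547] 0.03740139542741963
```

View pics/c15.png

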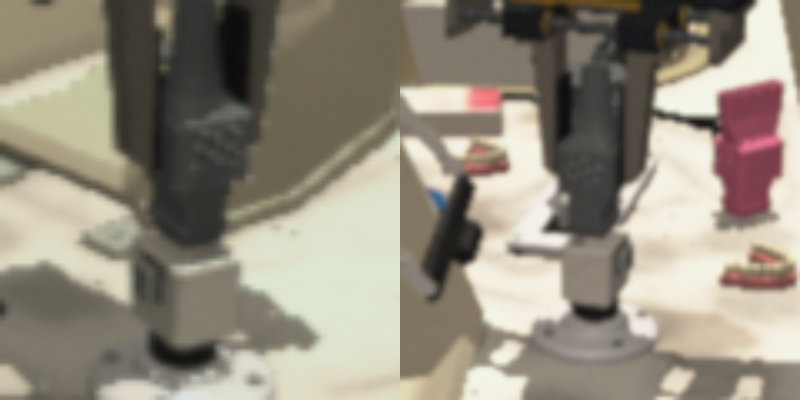

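View pics/wrist15.png

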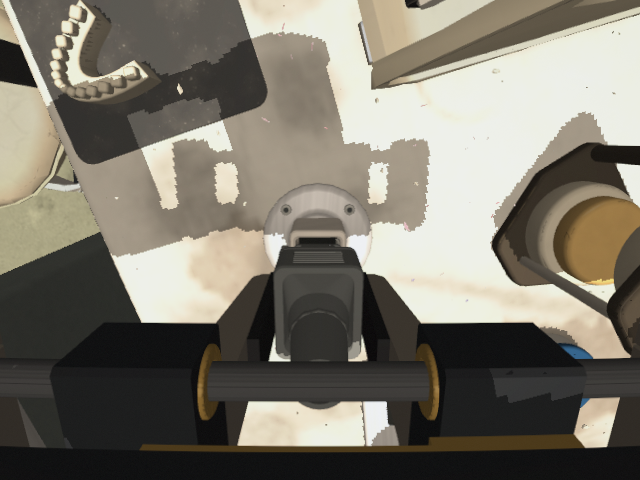

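Call:
apply_moves(increments=[[[-0.0004, 0, 0.003], [0, 0, 0], 0.03], [[-0.0004, 0, 0.006], [0, 0, 0], 0.03], [[-0.0004, 0, 0.009], [0, 0, 0], 0.03], [[-0.0004, 0, 0.009], [0, 0, 0], 0.03]])

```text
t: 17.25
tool_pos: [0.4855, 0.1092, 0.0769]
ee_rot: [[0.959, -0.284, -0.0], [-0.284, -0.959, -0.0], [-0.0, 0.0, -1.0]]
wrist_force: [-0.4, 0.1, -0.4]
gripper_width: 0.0378
```

Call:
apply_moves(increments=[[[0, 0, 0.002], [0, 0, 0], 0.03], [[0, 0, 0.004], [0, 0, 0], 0.03], [[0, 0, 0.004], [0, 0, 0], 0.03]])

```text
t: 17.55
tool_pos: [0.4865, 0.109, 0.0735]
ee_rot: [[0.959, -0.284, 0.002], [-0.284, -0.959, -0.0], [0.002, -0.0, -1.0]]
wrist_force: [3.2, -2.1, -0.9]
gripper_width: 0.0376
```

Call:
apply_moves(increments=[[[0.0004, 0.0001, 0], [0, 0, 0], 0.03], [[0.0004, 0.0001, 0.002], [0, 0, 0], 0.03], [[0.0004, 0.0001, 0.003], [0, 0, 0], 0.03], [[0.0004, 0.0001, 0.003], [0, 0, 0], 0.03]])

```text
t: 17.95
tool_pos: [0.4865, 0.1089, 0.0704]
ee_rot: [[0.959, -0.284, 0.001], [-0.284, -0.959, -0.0], [0.001, -0.0, -1.0]]
wrist_force: [4.4, -0.7, -0.4]
gripper_width: 0.0375
```

Call:
apply_moves(increments=[[[0.0005, 0, 0], [0, 0, 0], 0.03], [[0.0005, 0, 0.002], [0, 0, 0], 0.03], [[0.0005, 0, 0.004], [0, 0, 0], 0.03], [[0.0005, 0, 0.004], [0, 0, 0], 0.03]])

```text
t: 18.35
tool_pos: [0.4865, 0.1088, 0.066]
ee_rot: [[0.959, -0.284, 0.0], [-0.284, -0.959, -0.0], [0.0, 0.0, -1.0]]
wrist_force: [3.5, -0.8, -1.8]
gripper_width: 0.0376
```

Call:
apply_moves(increments=[[[0.0002, 0, 0.002], [0, 0, 0], 0.03], [[0.0002, 0, 0.004], [0, 0, 0], 0.03], [[0.0002, 0, 0.006], [0, 0, 0], 0.03], [[0.0002, 0, 0.006], [0, 0, 0], 0.03]])

```text
t: 18.75
tool_pos: [0.4865, 0.1088, 0.0604]
ee_rot: [[0.959, -0.284, -0.0], [-0.284, -0.959, 0.0], [-0.0, 0.0, -1.0]]
wrist_force: [2.0, -0.2, 3.7]
gripper_width: 0.0377
```

Call:
apply_moves(increments=[[[0, 0, 0.002], [0, 0, 0], 0.03], [[0, 0, 0.004], [0, 0, 0], 0.03], [[0, 0, 0.004], [0, 0, 0], 0.03]])

```text
t: 19.05
tool_pos: [0.4866, 0.1089, 0.0566]
ee_rot: [[0.959, -0.284, -0.0], [-0.284, -0.959, 0.0], [-0.0, -0.0, -1.0]]
wrist_force: [-0.2, -0.4, 6.4]
gripper_width: 0.0379
```

Call:
apply_moves(increments=[[[0, 0, 0.002], [0, 0, 0], 0.03], [[0, 0, 0.004], [0, 0, 0], 0.03], [[0, 0, 0.004], [0, 0, 0], 0.03]])

```text
t: 19.35
tool_pos: [0.4866, 0.109, 0.0526]
ee_rot: [[0.959, -0.284, -0.0], [-0.284, -0.959, 0.0], [-0.0, -0.0, -1.0]]
wrist_force: [0.1, -0.0, 5.3]
gripper_width: 0.0379
```

```bash
python3 - <<'E'
from h import *
grab('scene','scene16')
o=arm.get_obs();print(o['t'],o['tool_pos'],o['wrist_force'],o['gripper_width'])
a=load('scene16')['im'][180:260,290:370]
cv2.imwrite('pics/c16.png',cv2.resize(a,(500,500))[:,:,::-1])
E
```

```text
19.4 [0.4865691  0.10899386 0.05261449] [ 0.55491289 -0.05262146  5.9462634 ] 0.037936488210368054
```

View pics/c16.png

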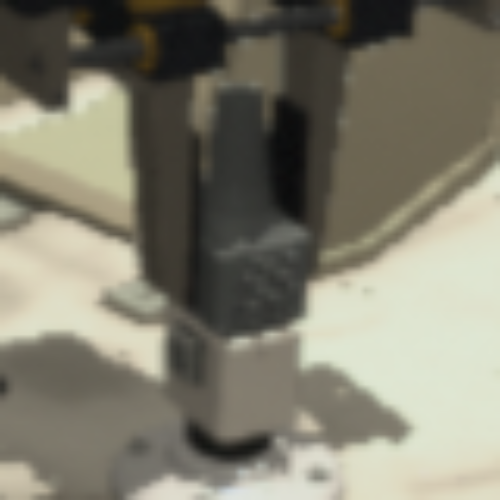

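Call:
apply_moves(increments=[[[0, 0, 0.001], [0, 0, 0], 0.03], [[0, 0, 0.002], [0, 0, 0], 0.03], [[0, 0, 0.003], [0, 0, 0], 0.03], [[0, 0, 0.003], [0, 0, 0], 0.03]])

```text
t: 19.8
tool_pos: [0.4866, 0.109, 0.0499]
ee_rot: [[0.959, -0.284, -0.0], [-0.284, -0.959, 0.0], [-0.0, -0.0, -1.0]]
wrist_force: [-0.5, -0.0, 7.9]
gripper_width: 0.0378
```

Call:
apply_moves(increments=[[[0, 0, 0.001], [0, 0, 0], 0.03], [[0, 0, 0.002], [0, 0, 0], 0.03], [[0, 0, 0.002], [0, 0, 0], 0.03]])

```text
t: 20.1
tool_pos: [0.4866, 0.109, 0.0481]
ee_rot: [[0.959, -0.284, -0.0], [-0.284, -0.959, 0.0], [-0.0, -0.0, -1.0]]
wrist_force: [-1.6, -0.8, 9.8]
gripper_width: 0.0374
```

Call:
apply_moves(increments=[[[0, 0, 0.001], [0, 0, 0], 0.03], [[0, 0, 0.002], [0, 0, 0], 0.03], [[0, 0, 0.002], [0, 0, 0], 0.03]])

```text
t: 20.4
tool_pos: [0.4866, 0.109, 0.0462]
ee_rot: [[0.959, -0.284, -0.0], [-0.284, -0.959, 0.0], [-0.0, -0.0, -1.0]]
wrist_force: [-1.8, -0.4, 10.9]
gripper_width: 0.0378
```

Call:
apply_moves(increments=[[[0, 0, 0.001], [0, 0, 0], 0.03], [[0, 0, 0.002], [0, 0, 0], 0.03], [[0, 0, 0.002], [0, 0, 0], 0.03]])

```text
t: 20.7
tool_pos: [0.4866, 0.109, 0.0444]
ee_rot: [[0.959, -0.284, -0.0], [-0.284, -0.959, 0.0], [-0.0, -0.0, -1.0]]
wrist_force: [-2.4, -1.1, 13.5]
gripper_width: 0.038
```

Call:
apply_moves(increments=[[[0, 0, 0.001], [0, 0, 0], 0.03], [[0, 0, 0.002], [0, 0, 0], 0.03], [[0, 0, 0.002], [0, 0, 0], 0.03]])

```text
t: 21.0
tool_pos: [0.4867, 0.109, 0.0435]
ee_rot: [[0.959, -0.284, -0.001], [-0.284, -0.959, 0.0], [-0.001, 0.0, -1.0]]
wrist_force: [-6.2, -0.9, 19.9]
gripper_width: 0.0379
```

```bash
cat > chk.py <<'E'
from h import *
import sys
t=sys.argv[1]
o=arm.get_obs();print(o['t'],o['tool_pos'],o['wrist_force'],o['gripper_width'])
grab('scene','scene'+t);grab('wrist','wrist'+t)
a=load('scene'+t)['im'][200:260,300:360];b=load('wrist'+t)['im'][180:360,220:420]
cv2.imwrite('pics/c'+t+'.png',np.hstack([cv2.resize(a,(400,400),interpolation=cv2.INTER_CUBIC),cv2.resize(b,(400,400))])[:,:,::-1])
z=load('wrist'+t);Q=cloud(z).reshape(-1,3);tp=o['tool_pos'];R=o['ee_rot'];L=(Q-tp)@R
m=(abs(L[:,0])<.016)&(L[:,1]>-.0205)&(L[:,1]<-.014)&(L[:,2]<-.035)&(L[:,2]>-.06);print('block top rel',np.median(L[m,2]),'z',np.median(Q[m,2]))
# head top strip visible behind block
m=(abs(L[:,0])<.014)&(L[:,1]<-.015)&(L[:,1]>-.030)&(Q[:,2]>.03)&(Q[:,2]<.075);h,e=np.histogram(Q[m,2],bins=np.arange(.03,.076,.002));print(list(zip(e.round(3).tolist(),h.tolist())))
E
python3 chk.py 17
```

```text
21.0 [0.48669621 0.10898479 0.04347835] [-6.19428973 -0.85927979 19.88295469] 0.03791994320422635
block top rel -0.04994086264379007 z 0.09341639564460824
[(0.03, 41), (0.032, 40), (0.034, 44), (0.036, 48), (0.038, 46), (0.04, 45), (0.042, 44), (0.044, 48), (0.046, 52), (0.048, 59), (0.05, 50), (0.052, 53), (0.054, 63), (0.056, 54), (0.058, 60), (0.06, 5), (0.062, 57), (0.064, 66), (0.066, 63), (0.068, 54), (0.07, 53), (0.072, 70)]
```

View pics/c17.png

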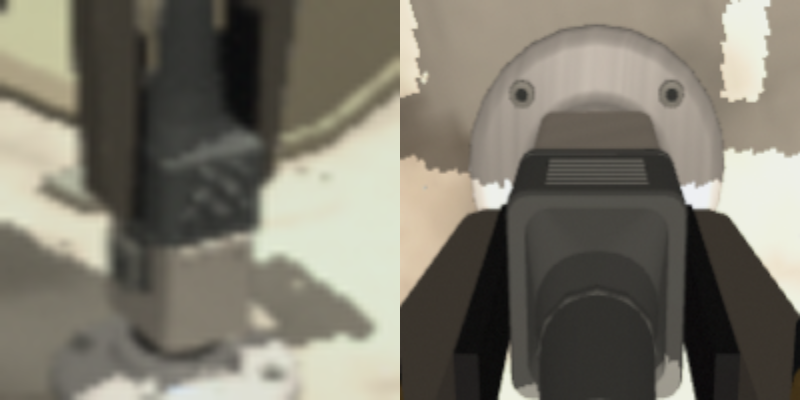

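Call:
apply_moves(increments=[[[0, 0, 0.0005], [0, 0, 0], 0.03], [[0, 0, 0.0005], [0, 0, 0], 0.03]])

```text
t: 21.3
tool_pos: [0.4867, 0.109, 0.0434]
ee_rot: [[0.959, -0.284, -0.001], [-0.284, -0.959, -0.0], [-0.001, 0.0, -1.0]]
wrist_force: [-7.9, -1.1, 23.6]
gripper_width: 0.0377
```

```bash
python3 - <<'E'
from h import *
grab('scene','scene18');grab('side','side18')
c=np.array([.4855,.1085,0]);a0=np.deg2rad(-16.5);ex=np.array([np.cos(a0),np.sin(a0),0]);ey=np.array([-ex[1],ex[0],0])
def zon(z,uv,sgn):
    o,d=rays(z,[uv]);n=ey;pl=c+sgn*.022*ey
    t=((pl-o)@n)/(d[0]@n);return o+d[0]*t
for n,sgn in [('scene0',-1),('scene18',-1),('side0',1),('side18',1)]:
    z=load(n)
    for off in (-.008,0,.008):
        print(n,off)
        row=[]
        for zz in np.arange(.050,.084,.0015):
            p=c+off*ex+sgn*.022*ey+[0,0,zz]
            uv=proj(z,p)
            v=cv2.remap(z['im'].astype(np.float32),uv[:,0].astype(np.float32).reshape(1,1),uv[:,1].astype(np.float32).reshape(1,1),cv2.INTER_LINEAR)[0,0]
            row.append((round(zz*1000,1),int(v.mean())))
        print(row)
a=load('scene18')['im'][215:250,305:340];b=load('side18')['im'][225:275,265:315]
cv2.imwrite('pics/c18.png',np.hstack([cv2.resize(a,(400,400),interpolation=cv2.INTER_CUBIC),cv2.resize(b,(400,400),interpolation=cv2.INTER_CUBIC)])[:,:,::-1])
E
```

```text
scene0 -0.008
[(np.float64(50.0), 120), (np.float64(51.5), 120), (np.float64(53.0), 120), (np.float64(54.5), 120), (np.float64(56.0), 120), (np.float64(57.5), 119), (np.float64(59.0), 119), (np.float64(60.5), 119), (np.float64(62.0), 119), (np.float64(63.5), 119), (np.float64(65.0), 121), (np.float64(66.5), 126), (np.float64(68.0), 135), (np.float64(69.5), 137), (np.float64(71.0), 122), (np.float64(72.5), 79), (np.float64(74.0), 61), (np.float64(75.5), 52), (np.float64(77.0), 52), (np.float64(78.5), 55), (np.float64(80.0), 61), (np.float64(81.5), 71), (np.float64(83.0), 73)]
scene0 0
[(np.float64(50.0), 119), (np.float64(51.5), 119), (np.float64(53.0), 119), (np.float64(54.5), 119), (np.float64(56.0), 119), (np.float64(57.5), 119), (np.float64(59.0), 118), (np.float64(60.5), 118), (np.float64(62.0), 118), (np.float64(63.5), 117), (np.float64(65.0), 119), (np.float64(66.5), 123), (np.float64(68.0), 134), (np.float64(69.5), 132), (np.float64(71.0), 118), (np.float64(72.5), 87), (np.float64(74.0), 64), (np.float64(75.5), 54), (np.float64(77.0), 54), (np.float64(78.5), 56), (np.float64(8
[... 5127 characters left out ...]
 65), (np.float64(77.0), 67), (np.float64(78.5), 64), (np.float64(80.0), 61), (np.float64(81.5), 60), (np.float64(83.0), 62)]
side18 0.008
[(np.float64(50.0), 127), (np.float64(51.5), 128), (np.float64(53.0), 129), (np.float64(54.5), 129), (np.float64(56.0), 130), (np.float64(57.5), 130), (np.float64(59.0), 130), (np.float64(60.5), 126), (np.float64(62.0), 117), (np.float64(63.5), 96), (np.float64(65.0), 78), (np.float64(66.5), 66), (np.float64(68.0), 64), (np.float64(69.5), 64), (np.float64(71.0), 66), (np.float64(72.5), 67), (np.float64(74.0), 66), (np.float64(75.5), 62), (np.float64(77.0), 62), (np.float64(78.5), 63), (np.float64(80.0), 67), (np.float64(81.5), 68), (np.float64(83.0), 67)]
```

View pics/c18.png

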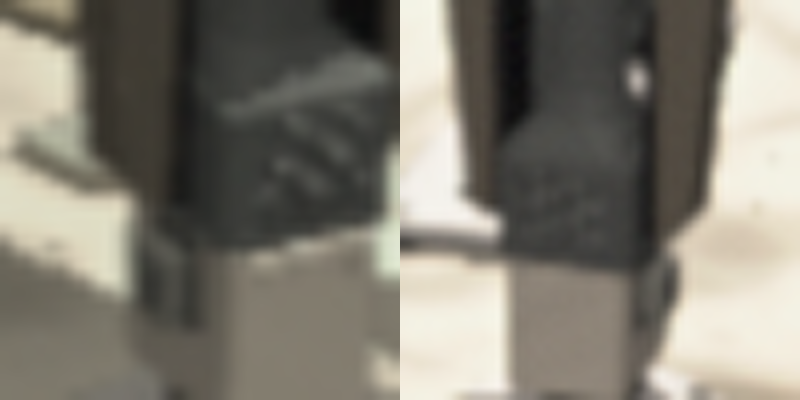

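```bash
python3 - <<'E'
from h import *
o=arm.get_obs();R=o['ee_rot'];print(o['t'],o['tool_pos'],'F tool',R.T@o['wrist_force'],'M tool',R.T@o['torque'],o['gripper_width'])
print(o['effort'])
for n in ('scene18','side18'):
    z=load(n);P=cloud(z).reshape(-1,3)
    c=np.array([.4855,.1085]);a0=np.deg2rad(-16.5);ex=np.array([np.cos(a0),np.sin(a0)]);ey=np.array([-ex[1],ex[0]])
    a=(P[:,:2]-c)@ex;b=(P[:,:2]-c)@ey
    for lo,hi in [(.026,.045),(-.045,-.026)]:
        m=(a>lo)&(a<hi)&(abs(b)<.015)&(P[:,2]>.03);print(n,lo,m.sum(),np.sort(P[m,2])[:8].round(4))
    m=(a>-.0255)&(a<-.0185)&(abs(b)<.011)&(P[:,2]>.035)&(P[:,2]<.066);print('button a',np.c_[a[m],P[m,2]].round(4)[:25].tolist())
E
```

```text
21.4 [0.48671893 0.10900298 0.0434602 ] F tool [ -7.75096416   3.30981194 -23.56782058] M tool [-0.51175586 -1.35890034 -0.01064168] 0.037741543484421276
[-5.72832506e-01 -2.34516031e+01 -2.24793792e+01  3.06846499e-01
 -2.51267530e+00  2.07321922e-02]
scene18 0.026 127 [0.0705 0.0721 0.0749 0.0758 0.079  0.0791 0.0802 0.0834]
scene18 -0.045 1229 [0.07   0.0722 0.0728 0.073  0.0736 0.0737 0.074  0.0752]
button a [[-0.0196, 0.0598], [-0.0199, 0.0639], [-0.0198, 0.0657], [-0.0193, 0.0591], [-0.019, 0.0606], [-0.0202, 0.0638], [-0.0197, 0.0651], [-0.0247, 0.0582], [-0.0239, 0.0594], [-0.0205, 0.0579], [-0.0186, 0.0579], [-0.0245, 0.0557], [-0.0242, 0.0573], [-0.0243, 0.0593], [-0.0206, 0.0576], [-0.0186, 0.0575], [-0.0244, 0.0532], [-0.0243, 0.055], [-0.0243, 0.057], [-0.0227, 0.0573], [-0.0203, 0.0569], [-0.0194, 0.0579], [-0.0242, 0.0506], [-0.0254, 0.0538], [-0.0231, 0.0554]]
side18 0.026 167 [0.0724 0.0744 0.0745 0.0761 0.0775 0.0782 0.0795 0.0804]
side18 -0.045 605 [0.0732 0.0748 0.0759 0.0766 0.0767 0.0774 0.0777 0.078 ]
button a [[-0.0186, 0.0659], [-0.02, 0.0596], [-0.021, 0.0581], [-0.0204, 0.0605], [-0.021, 0.0586], [-0.0231, 0.0588], [-0.0193, 0.0593], [-0.0215, 0.0597], [-0.0219, 0.0575], [-0.023, 0.0563], [-0.0209, 0.0593], [-0.0227, 0.0591], [-0.022, 0.0553], [-0.0222, 0.0527], [-0.02, 0.0556], [-0.0219, 0.0555], [-0.0237, 0.0553], [-0.0227, 0.051], [-0.0196, 0.0527], [-0.022, 0.0534], [-0.0232, 0.0522], [-0.023, 0.0491], [-0.0191, 0.0497], [-0.0214, 0.0501], [-0.0228, 0.0493]]
```

```bash
python3 - <<'E'
from h import *
c=np.array([.4855,.1085]);a0=np.deg2rad(-16.5);ex=np.array([np.cos(a0),np.sin(a0)]);ey=np.array([-ex[1],ex[0]])
for n,dz in (('scene0',0),('scene8',0),('scene15',0),('scene16',.003),('scene17',.009),('scene18',.009)):
    z=load(n);P=cloud(z).reshape(-1,3);a=(P[:,:2]-c)@ex;b=(P[:,:2]-c)@ey
    m=(a>-.027)&(a<-.0175)&(abs(b)<.0075)&(P[:,2]>.052-dz)&(P[:,2]<.064-dz)
    # head -x face beside button
    k=(a>-.024)&(a<-.012)&(b<-.011)&(b>-.019)&(P[:,2]>.045-dz)&(P[:,2]<.064-dz)
    f=(b<-.0195)&(b>-.026)&(abs(a)<.012)&(P[:,2]>.045-dz)&(P[:,2]<.060-dz)
    print(n,m.sum(),np.median(a[m]).round(4),'head face',k.sum(),np.median(a[k]).round(4),'front',np.median(b[f]).round(4))
E
```

```text
scene0 16 -0.0246 head face 15 -0.0174 front -0.0222
scene8 20 -0.0243 head face 16 -0.0176 front -0.0225
scene15 19 -0.0243 head face 15 -0.0172 front -0.0221
scene16 22 -0.0232 head face 20 -0.0179 front -0.0221
scene17 22 -0.0241 head face 17 -0.0176 front -0.0227
scene18 21 -0.0242 head face 14 -0.0182 front -0.0223
```

The button face went in about 1.2 mm during the push (scene16) and is now back at its rest position. So the catch clicked in, and the later force rise is just the nozzle bottoming out. I'll let the head rise gently while watching that the force doesn't go negative.

Call:
apply_moves(increments=[[[0, 0, -0.0015], [0, 0, 0], 0.03], [[0, 0, -0.003], [0, 0, 0], 0.03], [[0, 0, -0.0045], [0, 0, 0], 0.03], [[0, 0, -0.0045], [0, 0, 0], 0.03]])

```text
t: 21.8
tool_pos: [0.4866, 0.109, 0.0464]
ee_rot: [[0.959, -0.284, -0.0], [-0.284, -0.959, 0.0], [-0.0, -0.0, -1.0]]
wrist_force: [-1.4, 0.1, 10.8]
gripper_width: 0.0378
```

Call:
apply_moves(increments=[[[0, 0, -0.001], [0, 0, 0], 0.03], [[0, 0, -0.002], [0, 0, 0], 0.03], [[0, 0, -0.002], [0, 0, 0], 0.03]])

```text
t: 22.1
tool_pos: [0.4866, 0.109, 0.048]
ee_rot: [[0.959, -0.284, -0.0], [-0.284, -0.959, 0.0], [-0.0, -0.0, -1.0]]
wrist_force: [0.0, -1.3, 7.9]
gripper_width: 0.0381
```

Call:
apply_moves(increments=[[[0, 0, -0.001], [0, 0, 0], 0.03], [[0, 0, -0.002], [0, 0, 0], 0.03], [[0, 0, -0.002], [0, 0, 0], 0.03]])

```text
t: 22.4
tool_pos: [0.4866, 0.109, 0.0497]
ee_rot: [[0.959, -0.284, -0.0], [-0.284, -0.959, 0.0], [-0.0, -0.0, -1.0]]
wrist_force: [0.9, -0.8, 5.3]
gripper_width: 0.0379
```

```bash
cat > gap.py <<'E'
from h import *
import sys
c=np.array([.4855,.1085,0]);a0=np.deg2rad(-16.5);ex=np.array([np.cos(a0),np.sin(a0),0]);ey=np.array([-ex[1],ex[0],0])
for n in sys.argv[1:]:
    z=load(n);sgn=-1 if 'scene' in n else 1;B=[];S=[]
    zz=np.arange(.045,.090,.00025)
    for off in np.linspace(-.012,.012,13):
        uv=proj(z,c+off*ex+sgn*.022*ey+np.c_[0*zz,0*zz,zz]).astype(np.float32)
        v=cv2.remap(z['im'].astype(np.float32).mean(2),uv[:,0].reshape(-1,1),uv[:,1].reshape(-1,1),cv2.INTER_LINEAR).ravel()
        i=np.where(v>95)[0]; i=i[i<140];j=i[-1] if len(i) else 0
        # last crossing from pale to dark below
        k=np.where((v[:-1]>95)&(v[1:]<=95))[0];k=k[0] if len(k) else 0
        B.append(zz[k]); s=np.where(v[:k]>127)[0]; S.append(zz[s[0]] if len(s) else np.nan)
    print(n,'block edge',np.median(B).round(4),'bright start',np.nanmedian(S).round(4))
    P=cloud(z).reshape(-1,3);a=(P-c)@ex;b=(P-c)@ey
    m=(a>-.027)&(a<-.0175)&(abs(b)<.0075)&(P[:,2]>.052)&(P[:,2]<.064)
    if sgn<0: print('  button',np.median(a[m]).round(4),m.sum())
E
python3 - <<'E'
from h import *
grab('scene','scene19');grab('side','side19');print(arm.get_obs()['wrist_force'])
E
python3 gap.py scene0 scene16 scene17 scene18 scene19 side0 side18 side19
```

```text
[ 0.11293222 -0.10081963  6.209523  ]
scene0 block edge 0.0715 bright start 0.0665
  button -0.0246 16
scene16 block edge 0.0703 bright start 0.0635
  button -0.0232 23
scene17 block edge 0.0635 bright start 0.0585
  button -0.0242 21
scene18 block edge 0.0635 bright start 0.0588
  button -0.0227 27
scene19 block edge 0.0698 bright start 0.0638
  button -0.0235 21
side0 block edge 0.0733 bright start 0.045
side18 block edge 0.0638 bright start 0.045
side19 block edge 0.0703 bright start 0.045
```

Call:
apply_moves(increments=[[[0, 0, -0.001], [0, 0, 0], 0.03], [[0, 0, -0.0018], [0, 0, 0], 0.03], [[0, 0, -0.0018], [0, 0, 0], 0.03]])

```text
t: 22.8
tool_pos: [0.4866, 0.1089, 0.0512]
ee_rot: [[0.959, -0.284, -0.0], [-0.284, -0.959, 0.0], [-0.0, -0.0, -1.0]]
wrist_force: [1.8, -0.4, 4.1]
gripper_width: 0.0377
```

```bash
python3 - <<'E'
from h import *
grab('scene','scene20');grab('side','side20');print(arm.get_obs()['wrist_force'],arm.get_obs()['tool_pos'])
c=np.array([.4855,.1085]);a0=np.deg2rad(-16.5);ex=np.array([np.cos(a0),np.sin(a0)]);ey=np.array([-ex[1],ex[0]])
for n,dz in (('scene0',0),('scene8',0),('scene15',0),('scene16',.003),('scene17',.009),('scene18',.009),('scene19',.0025),('scene20',.001)):
    z=load(n);P=cloud(z).reshape(-1,3);a=(P[:,:2]-c)@ex;b=(P[:,:2]-c)@ey
    m=(a>-.029)&(a<-.0195)&(abs(b)<.0075)&(P[:,2]>.052-dz)&(P[:,2]<.064-dz)
    print(n,m.sum(),np.median(a[m]).round(4),np.mean(a[m]).round(4))
a=load('scene20')['im'][215:250,305:340];b=load('scene0')['im'][215:250,305:340]
cv2.imwrite('pics/c20.png',np.hstack([cv2.resize(a,(400,400),interpolation=cv2.INTER_CUBIC),cv2.resize(b,(400,400),interpolation=cv2.INTER_CUBIC)])[:,:,::-1])
E
python3 gap.py scene0 scene20 side0 side20
```

```text
[ 1.3249945  -0.26428074  3.62143817] [0.48657597 0.10892947 0.0510968 ]
scene0 14 -0.0247 -0.0245
scene8 18 -0.0244 -0.0239
scene15 18 -0.0244 -0.0241
scene16 19 -0.0233 -0.0231
scene17 18 -0.0244 -0.0236
scene18 19 -0.0243 -0.0237
scene19 20 -0.0238 -0.0241
scene20 17 -0.0242 -0.0239
scene0 block edge 0.0715 bright start 0.0665
  button -0.0246 16
scene20 block edge 0.0708 bright start 0.065
  button -0.0242 17
side0 block edge 0.0733 bright start 0.045
side20 block edge 0.0718 bright start 0.045
```

View pics/c20.png

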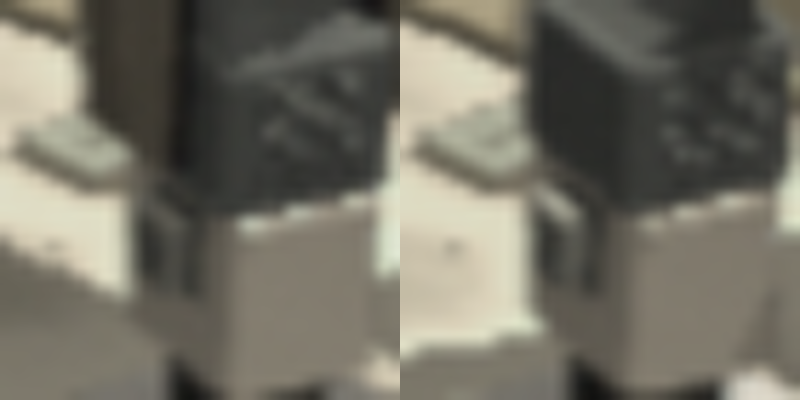

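The picture matches the seated slot nozzle: same thin gap, button out. I'll release.

Call:
apply_moves(increments=[[[0, 0, 0], [0, 0, 0], 0.042], [[0, 0, 0], [0, 0, 0], 0.052], [[0, 0, 0], [0, 0, 0], 0.065], [[0, 0, 0], [0, 0, 0], 0.075], [[0, 0, -0.03], [0, 0, 0], 0.0919], [[0, 0, -0.07], [0, 0, 0], 0.0919], [[0, 0, -0.11], [0, 0, 0], 0.0919], [[0, 0, -0.15], [0, 0, 0], 0.0919]])

```text
t: 23.7
tool_pos: [0.4861, 0.1088, 0.2024]
ee_rot: [[0.959, -0.284, -0.001], [-0.284, -0.959, 0.0], [-0.001, 0.0, -1.0]]
wrist_force: [0.7, 0.2, -0.2]
gripper_width: 0.0918
```

Call:
apply_moves(increments=[[[0, 0.035, 0], [0, 0, 0], 0.0919], [[0, 0.035, 0], [0, 0, 0], 0.0919], [[0, 0.035, 0], [0, 0, 0], 0.0919], [[0, 0.035, 0], [0, 0, 0], 0.0919]])

```text
t: 24.1
tool_pos: [0.4762, 0.0758, 0.2002]
ee_rot: [[0.959, -0.284, -0.002], [-0.284, -0.959, 0.001], [-0.002, -0.0, -1.0]]
wrist_force: [-0.4, -0.0, -0.3]
gripper_width: 0.0918
```

```bash
python3 - <<'E'
from h import *
for n in ('scene','side','wrist'): grab(n,n+'21')
o=arm.get_obs();print(o['t'],o['tool_pos'],o['wrist_force'])
c=np.array([.4855,.1085]);a0=np.deg2rad(-16.5);ex=np.array([np.cos(a0),np.sin(a0)]);ey=np.array([-ex[1],ex[0]])
for n in ('scene0','scene21'):
    z=load(n);P=cloud(z).reshape(-1,3);a=(P[:,:2]-c)@ex;b=(P[:,:2]-c)@ey
    m=(a>-.029)&(a<-.0195)&(abs(b)<.0075)&(P[:,2]>.052)&(P[:,2]<.064);print(n,'button',np.median(a[m]).round(4))
for n in ('w1','wrist21'):
    z=load(n);P=cloud(z).reshape(-1,3);a=(P[:,:2]-c)@ex;b=(P[:,:2]-c)@ey
    m=(abs(a)<.025)&(abs(b)<.03)&(P[:,2]>.098)&(P[:,2]<.105);T=P[m];print(n,'block top z',np.median(T[:,2]),cv2.minAreaRect((T[:,:2]*1000).astype(np.float32)))
    m=(abs(a)<.02)&(abs(b)<.03)&(P[:,2]>.135)&(P[:,2]<.16);print('top',np.percentile(P[m,2],[50,90,98]),P[m].mean(0))
a=load('scene21')['im'][190:330,290:490];b=load('wrist21')['im'][60:300,200:440]
cv2.imwrite('pics/c21.png',np.hstack([cv2.resize(a,(450,315)),cv2.resize(b,(315,315))])[:,:,::-1])
E
python3 gap.py scene0 scene21 side0 side21
```

```text
24.25 [0.47632263 0.07580895 0.20039318] [-0.10511942 -0.86411766  0.23324024]
scene0 button -0.0247
scene21 button -0.0245
w1 block top z 0.10154516381628759 ((485.3520202636719, 108.27146911621094), (43.20492172241211, 37.76524353027344), 73.18463134765625)
top [0.14247228 0.14342569 0.1439342 ] [0.4857419  0.10799893 0.14207578]
wrist21 block top z 0.10151764186629111 ((485.7183532714844, 109.26092529296875), (43.86322021484375, 38.071842193603516), 73.53120422363281)
top [0.14804523 0.14942087 0.14996629] [0.48630308 0.10935173 0.1455429 ]
scene0 block edge 0.0715 bright start 0.0665
  button -0.0246 16
scene21 block edge 0.0723 bright start 0.0663
  button -0.0243 19
side0 block edge 0.0733 bright start 0.045
side21 block edge 0.0733 bright start 0.045
```

View pics/c21.png

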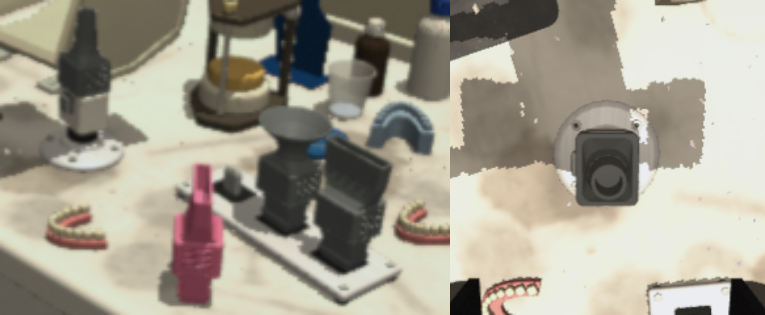

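```bash
python3 - <<'E'
from h import *
arm.hand_in();print(arm.get_obs()['t'])
E
```

```text
the job is handed in; nothing more can be done
the job is handed in; nothing more can be done
```

The slim round nozzle is now on the outlet with the catch engaged. The flat slot nozzle stands on the post that was empty. I handed the job in at about 24 s, with the gripper open and clear of everything.

**What I did**
- **Fingertip offset:** the real fingertips sit about 25 mm above the reported tool point. My first, too-high squeeze caught only the nozzle and missed the button. I corrected for this before pulling anything.
- **Slot nozzle:** I squeezed button and nozzle together until flush and pulled straight up. Resistance held steady at about 13 N while it slid out, which I took as friction. It is seated on the post, set down with about 5 N.
- **Slim nozzle:** I pressed it straight down. The button went in about 1 mm on the way and then came back out, so the catch snapped.

**Last checks**
- The top of the slim nozzle's grip block is at 101.5 mm, the same as the slot nozzle's before I removed it.
- The button is back at its rest position, within 0.2 mm.
- The bell nozzle was not touched and still stands upright.

**What did not agree**
- **Height reading:** the scene camera put the slim nozzle's lower edge 0.8 mm higher than the slot nozzle's. The side and wrist cameras showed no difference.
- **Push force:** the push peaked at about 24 N. That is more than the 10–16 N expected, but under the 35 N limit. The force rose steeply over the last millimetre, apparently after the nozzle was already home, and I did not find out why.
- **No sharp click:** the force readings showed no distinct click. I judged the catch from the button's position and the nozzle's height.

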